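Load the train-piece tray and slide it under the low shelf

ROBOT

A 7-joint arm with a two-finger parallel gripper is mounted at the origin on the work surface. World frame = base frame: x ahead of the robot, y to its left, z up, the work surface at z = 0. Lengths are in mm, angles in rad, forces in N, time in s.
With the tool pointing down it reaches from about 425 to 825 mm from the base axis. Payload 3.6 kg.
Tool frame: the origin (TCP) lies where the fingers leave the gripper's body, on its centre line; the fingertips stand 84 mm ahead of it and the grasp point (between the pads) lies 65 mm ahead of it; z points along the fingers, y is the line along which they close (so a half turn about z gives the same grasp; the last joint's range is limited). The gripper opens to 93 mm and grips with 3 to 60 N. Pads are 15 mm wide; open, the fingers measure 128 mm over their backs; the gripper's body (75 mm by 188 mm) begins 65 mm behind the grasp point.
Start: joints at [-1.361, 0.615, -0.013, 1.423, 0.008, 1.103, -0.04], TCP at [152.457, 631.843, 302.74] pointing down, gripper open.
Joint ranges: [-3.12, 3.12], [-0.3, 2.06], [-1.34, 1.32], [0.26, 2.42], [-1.36, 4.5], [0.01, 1.98], [-2.84, 2.84]. Speed limits (rad/s): [2.79, 2.79, 3.14, 3.14, 3.14, 3.14, 3.14].

INTERFACE

Orientations are given as a rotation vector (axis times angle).
In Python, from rig import state, capture, hand_in, find_in, outline_of gives the robot as it stands. The module is installed in compiled form; this text tells all that it offers.
- The arm moves only by the tool arm_command, never from a script. Its argument "rows" is a list that holds one entry, the list of rows, each a list of 6 numbers: the shift along the world's x, y, z scaled (see below), then the turn, a rotation vector about the world's x, y, z scaled (see below). A call has 1 to 12 rows; each row shifts and turns the commanded pose from where the row before left it; what a row does not reach is not made up. The controller multiplies each number of a shift by 0.2 m and each number of a turn by 90 degrees. A row lasts 1/10 s, in which the tool goes at most 50 mm and 8.59 degrees, less where a joint would pass 70% of its speed; a pose out of reach is approached as far as the arm can. A call with a number of a shift or a turn outside -1 to 1 is refused whole. A call with a gripper value outside its range is refused whole. "fingers" is the opening, from -1 (shut) to 1 (fully open), set as the call begins (left out, the last holds). The fingers move at their own pace and stop on an object; "squeeze" is the grip in N (left out, the last holds). Time passes only in rows, so rows that do not move let the fingers close. It gives the time, the measured TCP pose, the force, the opening and the grip force at its end, in the units of the state.
- state(): the state, without advancing time (a new reading comes with each control period).
- capture(name): name is "scene" or "side" or "wrist"; returns a dict with "image" (384x512x3 uint8, red, green, blue), "depth" (384x512 float32, mm along the optical axis (not along the pixel's ray), 0 where there is no reading), "K" (3x3 intrinsics, pixels), "distortion" ([k1, k2, p1, p2, k3] as OpenCV has them; the pictures are not rectified), "R" (3x3) and "t" (3): a world point X has camera coordinates R X + t. Camera axes: x right, y down, z forward; pixel columns grow to the right and rows downward; lengths in mm; the calibration is good to about 2 mm. A picture is of the moment at which its call begins.
- hand_in(): hands the job in; it is judged then, once.
Trained networks look in the newest picture that a camera, given by its name, has taken for a name from the list of things; names that differ only in an ending like _2 or _b are one class to them, and where a whole thing is asked for, a point or a joint stands for the part that bears it (a point fixed in the world has none). Each returns a list of dicts, best first, with "p" (0 to 1); they miss things now and then, are a little off and sometimes report something else, mostly with a low value. They report only what shows in the picture. A call takes as long as a camera call.
- find_in(camera, name): "rect" ([left, top, right, bottom] in pixels, round what is visible of it).
- outline_of(camera, name): "region" (384x512 bool, what is visible of it) and "rect" ([left, top, right, bottom] in pixels, round what is visible of it).
The state is a dict: "t": time; "joint_positions": joint angles; "joint_vel": joint speeds; "joint_efforts": joint torques, N m; "position": TCP position; "tool_rot": TCP orientation; "contact_force": force on the tool from outside, world axes, zero at the start; "wrist_torque": the same for the moment, N m; "width": opening from 0.0 (shut) to 1.0 (fully open); "grip_force": force on a finger pad.
Only numpy, scipy, OpenCV 4.12 (cv2) and the standard library are available. Lean on these libraries where they do the work, as an engineer would, in place of code of your own. Each camera call takes 0.05 s, during which the arm holds its last target. There are 200 camera calls.

TASK

Put the train corner away. Lift the dining car out of the way and stand it on its wheels on top of the low shelf; stack all the loose wooden pieces on the tray (two will fit on its floor end to end, the rest go level on top of those that can carry them, low enough to pass), each right way up and lying lengthwise along the tray. Then slide the loaded tray squarely under the shelf until it is fully home against the back, with nothing touching the underside of the shelf and the canister, tunnel and signal left alone.

Things in the scene. Friction and masses are not known exactly. Their poses are not given: they have to be found in the camera images.
- shelf: Fixed wooden shelf, 340 mm wide (x): 15 mm side walls, back wall, 14 mm top board with a white lining below, open on its -y side. Origin at table level. Top surface at z = 118 mm, x +-170, y -65 to 85 mm, its middle at y = 10, with a rim 8 mm high and 6 wide round it. Clear bay below: x +-150, 100 mm high, from the open front at y = -65 to the back wall's face at y = 53 mm.
- ceiling: The white lining of the shelf's underside, 300 x 118 x 4 mm, fixed to the shelf, its lower face 100 mm above the table. Same origin and axes as the shelf. Nothing may touch it.
- tray: Loose flat white-painted tray, 268 (x) x 96 (y) mm, 350 g. Origin: centre of its underside. Floor top at z = 8, round it a lip to z = 12 mm; 256 x 88 mm inside. From the middle of its -y side a tongue 24 wide, 8 thick and 125 mm long carries the grip block. It slides on the table, +y side first, into the shelf; fully home its origin is at y = +5 mm in the shelf's frame.
- grip (a point): The point to hold the tray's grip block, an upright block 22 x 22 mm from z = 8 to 42 mm, on the end of the tongue; the point is at (0, -160, 32) mm in the tray's frame. It stays in front of the shelf when the tray is home.
- car: Red wooden dining car on four small fixed wheels (they do not roll), 122 (x, with magnets) x 42 (y) mm, 55 high, 160 g. Body 110 mm long, sides flat from z = 12 to 50 mm. Origin at wheel-bottom level under its middle. It starts between the tray and the shelf, in the tray's way.
- ell: Mid-brown wooden L-shaped block, 28 mm high, flat top, 85 g (may be absent). Long limb 104 x 34 mm along x (x -58 to 46, y -22 to 12 mm), short limb on its +y side (x 12 to 46, y 12 to 34 mm). Origin on the underside under its centre of mass; z up as it lies. Best gripped across y at x = -10, y = -5 mm.
- arch: Mid-brown wooden bridge block, 110 (x) x 46 (y) x 36 mm high, flat top, 90 g (may be absent). Two legs 27 mm long at its ends, a 56 mm wide and 22 mm high opening through it between them. Origin at the centre of the underside, z up as it lies. Gripped across y in the middle, pads must be on the span at z = 22 to 36 mm.
- curve: Dark walnut curved track piece with two grooves, flat top, 16 mm thick, 40 wide, 42 degrees of a 150 mm centre-line radius, about 125 (x) x 50 mm (y -27 to 23) over all, bulging to +y, 70 g (may be absent). Origin on the underside under its centre of mass, z up as it lies. At x = 0 the wood lies at y = -17 to 23 mm: grip there across y.
- step: Mid-brown wooden stepped block, 100 (x) x 50 mm (y), 90 g (may be absent): 18 mm high from x = -58 to -8 mm, 34 mm high from x = -8 to 42 mm. Origin on the underside under its centre of mass, z up as it lies. Nothing rests level on it. Grip across y at about x = 8 mm.
- ramp: Mid-brown wooden ramp, 100 (x -55 to 45 mm) x 46 mm (y), 90 g (may be absent): flat underside, top sloping by 0.2 rad from 18 mm at -x to 38 mm at +x; a low slit between foot board and sloping board. Origin on the underside under its centre of mass, z up as it lies. Nothing rests level on it. Grip across y at x = 0.
- canister: Bystander: clear plastic screw-top canister of wheel sets, 104 mm wide, 135 high, upright. Origin at the underside's centre. Leave alone.
- tunnel: Bystander: wooden tunnel block, 100 x 120 x 95 mm high. Origin at the underside's centre. Leave alone.
- signal: Bystander: toy signal with an orange head on a round 60 mm foot, 153 mm high. Origin at the underside's centre. Leave alone.

How it is judged:
By the outcome, as a careful person would: the job done as asked, in the order asked, and still so for the second after the job is handed in, with the robot touching nothing.
Of ell, arch, curve, step, ramp only 4 to 5 are there at a start; the rules pass over those that are not, and their reading is None.
At some moment in a run one of tray, car may be knocked a few centimetres aside while the robot is not near it.
Once in a run the grip may slacken for a moment while it holds something.
It also fails if it takes over 210 s, if anything falls off the work surface, if the arm or the gripper's body presses on something with over 40 N, if the wrist force passes 120 N, or if a joint passes its speed limit or range.

## Working session

There is one attempt and no reset: what is moved stays moved. The work goes in short steps, Python scripts to look and compute and a tool call to move; the robot and the scene stay as the last step left them, time stands still between calls to the robot, and variables do not carry over. Pictures are saved under pics/ and viewed, at most 14 in all, crops included, and the job is handed in when it is done.

Besides the shell and the picture viewer there is one more tool, called after "Emit:" by a JSON object that holds its "method" and its "body". arm_command: Moves the arm, as the interface text tells. Its arguments: {"type":"object","properties":{"rows":{"type":"array"},"fingers":{"type":"number"},"squeeze":{"type":"number"}},"required":["rows"]}

```bash
mkdir -p pics
cat > h.py <<'E'
import numpy as np, cv2
from rig import state, capture, hand_in, find_in, outline_of
def save(c,n): cv2.imwrite('pics/'+n,c['image'][...,::-1])
def cloud(c):
    d=c['depth']; h,w=d.shape
    uv=np.stack(np.meshgrid(np.arange(w),np.arange(h)),-1).reshape(-1,1,2).astype(np.float64)
    n=cv2.undistortPoints(uv,np.array(c['K'],float),np.array(c['distortion'],float)).reshape(h,w,2)
    P=np.dstack([n*d[...,None],d])
    X=(P-np.array(c['t']))@np.array(c['R'])
    X[d<=0]=np.nan
    return X
E
python3 - <<'E'
from h import *
print(state())
a=[]
for n in ['scene','side','wrist']:
    c=capture(n); a.append(c['image']); np.savez('pics/%s0.npz'%n,**c)
    print(n,'pos',-np.array(c['R']).T@c['t'],'fwd',np.array(c['R'])[2])
    for o in ['shelf','tray','grip','car','ell','arch','curve','step','ramp','canister','tunnel','signal']:
        r=outline_of(n,o)
        X=cloud(c)
        for q in r[:2]:
            p=X[q['region']]; p=p[~np.isnan(p[:,0])]
            print(o,round(q['p'],2),[int(v) for v in q['rect']],len(p),np.round(np.median(p,0)) if len(p) else '',np.round(np.percentile(p,[2,98],axis=0)).tolist() if len(p) else '')
for i,n in enumerate(['scene','side']): cv2.imwrite('pics/%s0.png'%n,cv2.resize(a[i],(800,600))[...,::-1])
E
```

```text
{'t': 0.0, 'joint_positions': array([-1.36051689,  0.6159011 , -0.01259666,  1.42487019,  0.00809908,
        1.10339094, -0.04041792]), 'joint_vel': array([-0.00040005, -0.00184964, -0.00185977, -0.00052191, -0.00114483,
        0.00162765,  0.00026812]), 'joint_efforts': array([ 1.56932665e-04, -4.58948565e+01,  2.09155153e-01, -1.65739882e+01,
       -6.11300441e-02,  2.08265131e-02,  2.45611263e-04]), 'position': array([152.33694838, 631.31305582, 301.60222804]), 'tool_rot': array([-0.37098431, -3.11935538,  0.00393725]), 'contact_force': array([-0.28614834,  0.36919103,  0.46928755]), 'wrist_torque': array([ 0.02104608,  0.03962933, -0.00719115]), 'grip_force': 0.0, 'width': 0.9981919425523915}
scene pos [1459.37197931   55.80044792  781.59768179] fwd [-0.76037884 -0.01281062 -0.64935345]
shelf 0.68 [324, 128, 390, 233] 5418 [628. 318. 118.] [[384.0, 245.0, 4.0], [721.0, 402.0, 127.0]]
shelf 0.49 [285, 159, 302, 190] 416 [534. 154.  51.] [[456.0, 132.0, 6.0], [565.0, 178.0, 57.0]]
tray 0.82 [199, 161, 271, 222] 2010 [542.  18.   9.] [[417.0, -127.0, 5.0], [673.0, 77.0, 25.0]]
gr
[... 2401 characters left out ...]
amp 0.17 [177, 108, 273, 169] 3297 [542. 318. 115.] [[380.0, 240.0, -1.0], [711.0, 406.0, 126.0]]
canister 0.75 [298, 200, 337, 258] 1687 [ 755. -220.  111.] [[713.0, -239.0, 1.0], [808.0, -147.0, 137.0]]
canister 0.56 [193, 193, 275, 243] 2018 [530.  17.   6.] [[412.0, -142.0, -2.0], [666.0, 82.0, 37.0]]
tunnel 0.87 [202, 98, 232, 113] 450 [531. 511.  94.] [[481.0, 454.0, 87.0], [578.0, 577.0, 101.0]]
signal 0.94 [310, 256, 328, 305] 650 [ 724. -382.   27.] [[700.0, -404.0, -2.0], [754.0, -331.0, 154.0]]
wrist pos [ 85.16663209 648.67043807 385.69988405] fwd [ 0.24724109 -0.05944991 -0.96712851]
shelf 0.61 [103, 365, 132, 371] 158 [388. 382.   7.] [[386.0, 359.0, 1.0], [396.0, 395.0, 15.0]]
```

View pics/scene0.png

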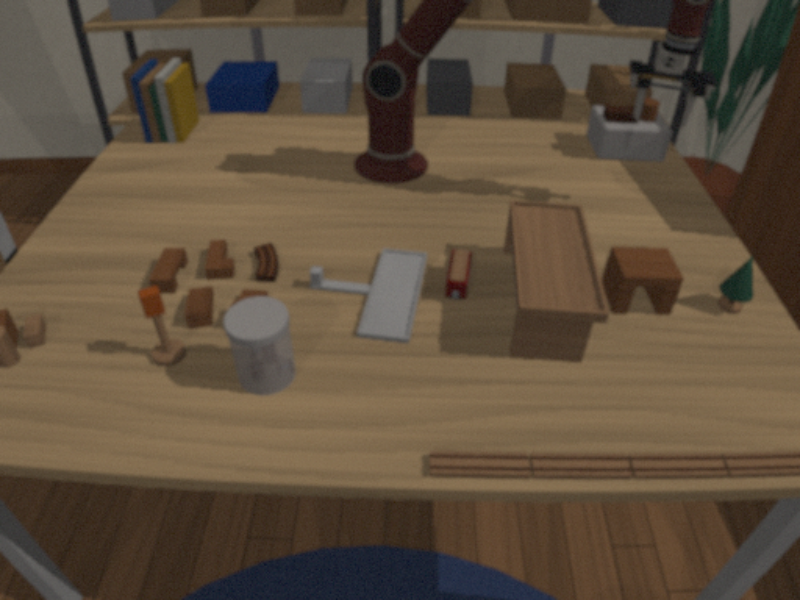

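View pics/side0.png

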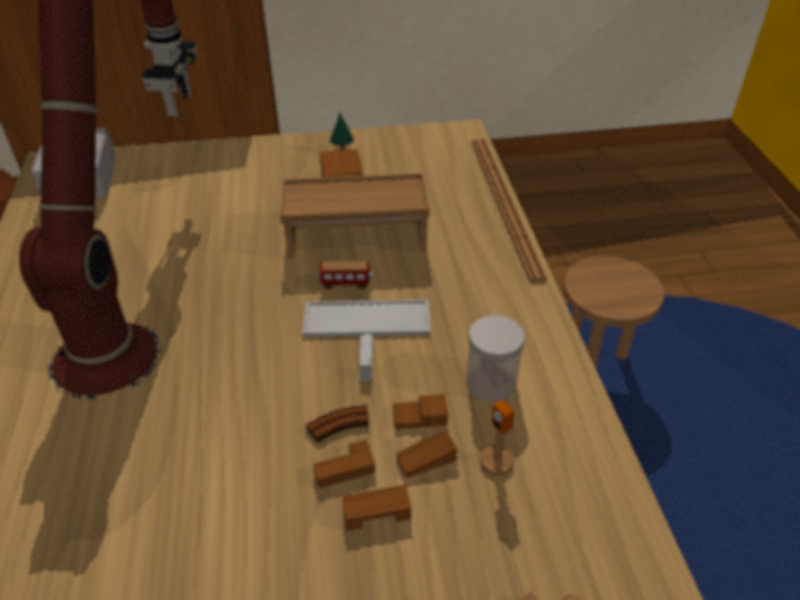

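The pictures show all five pieces: curve, ell and arch at left, step and ramp partly behind the canister. The car stands between tray and shelf, and the tray's grip block points toward −y. I'll fit known shapes to the depth clouds.

```bash
cat > fit.py <<'E'
from h import *
from scipy.spatial import cKDTree
from scipy.ndimage import binary_erosion
from scipy.optimize import least_squares
def B(x,y,z,b): return (x>=b[0])&(x<=b[1])&(y>=b[2])&(y<=b[3])&(z>=b[4])&(z<=b[5])
def U(*bs): return lambda x,y,z: np.any([B(x,y,z,b) for b in bs],axis=0)
yc=-147+0.0
def curve(x,y,z):
    cy=3-150.; r=np.hypot(x,y-cy); a=np.arctan2(x,y-cy)
    return (r>=130)&(r<=170)&(abs(a)<=np.radians(21))&(z<=16)&(z>=0)
M={'ell':U((-58,46,-22,12,0,28),(12,46,12,34,0,28)),
 'arch':U((-55,55,-23,23,22,36),(-55,-28,-23,23,0,36),(28,55,-23,23,0,36)),
 'curve':curve,'step':U((-58,-8,-25,25,0,18),(-8,42,-25,25,0,34)),
 'ramp':lambda x,y,z:(x>=-55)&(x<=45)&(abs(y)<=23)&(z>=0)&(z<=18+.2*(x+55)),
 'car':U((-55,55,-21,21,12,55),(-45,-25,-21,21,0,12),(25,45,-21,21,0,12)),
 'tray':U((-134,134,-48,48,0,8),(-134,134,44,48,0,12),(-134,134,-48,-44,0,12),(-134,-128,-48,48,0,12),(128,134,-48,48,0,12),(-12,12,-173,-48,0,8),(-11,11,-171,-149,0,42)),
 'shelf':U((-170,170,-65,85,100,118),(-170,-150,-65,85,0,118),(150,170,-65,85,0,118),(-170,170,-65,-59,118,126),(-170,170,79,85,118,126),(-170,-164,-65,85,118,126),(164,170,-65,85,118,126))}
R={'tray':(140,180,45),'shelf':(175,90,130)}
T={}
def tree(n):
    if n not in T:
        X,Y,Z=R.get(n,(70,40,60)); s=2 if n in R else 1
        g=np.stack(np.meshgrid(np.arange(-X,X+1,s),np.arange(-Y,Y+1,s),np.arange(-2,Z,s),indexing='ij'),-1).astype(float)
        o=M[n](g[...,0],g[...,1],g[...,2]); o&=~binary_erosion(o)
        T[n]=cKDTree(g[o])
    return T[n]
def fit(n,P,yaws=None):
    P=P[~np.isnan(P[:,0])]; P=P[P[:,2]>3]
    m=np.median(P,0); P=P[np.linalg.norm(P-m,axis=1)<260]
    if len(P)>1500: P=P[np.random.default_rng(0).choice(len(P),1500,False)]
    c0=P.mean(0); t=tree(n); best=None
    def res(v):
        c,s=np.cos(v[2]),np.sin(v[2]); d=P[:,:2]-v[:2]
        return t.query(np.c_[d@[c,s],d@[-s,c],P[:,2]-v[3]])[0]
    for y in (yaws if yaws is not None else np.arange(-3,3.2,np.pi/4)):
        q=least_squares(res,[c0[0],c0[1],y,0],loss='soft_l1',f_scale=2,x_scale=[5,5,.1,2],diff_step=1e-3,max_nfev=40)
        if best is None or q.cost<best.cost: best=q
    return best.x,best.cost/len(P),len(P)
E
cat > a.py <<'E'
from fit import *
def run(cam,names,save_as=None,c=None):
    c=c or capture(cam); X=cloud(c)
    if save_as: save(c,save_as)
    for o in names:
        r=outline_of(cam,o)
        if not r: print(cam,o,'none'); continue
        v,e,k=fit(o,X[r[0]['region']],[-.2,0,.2] if o in('tray','shelf') else None)
        print(cam,o,'p%.2f'%r[0]['p'],'xy',np.round(v[:2],1),'yaw %.3f dz %.1f'%(v[2],v[3]),'e%.2f n%d'%(e,k),flush=True)
E
python3 - <<'E'
from a import *
run('scene',['shelf','tray','car','ell','arch','curve','ramp'])
run('side',['shelf','tray','car','ell','arch','curve','step','ramp'])
c=capture('wrist');print(np.array(c['K']).round().tolist())
E
```

```text
scene shelf p0.87 xy [561.3 316.4] yaw -0.068 dz 0.7 e2.23 n1500
scene tray p0.67 xy [539.7  27.3] yaw -0.132 dz 0.6 e1.21 n1500
scene car p0.57 xy [505.3 153.2] yaw 3.024 dz -0.7 e1.66 n388
scene ell p0.90 xy [ 460.3 -348.5] yaw 0.162 dz 1.8 e0.96 n351
scene arch p0.77 xy [ 501.4 -444.2] yaw 0.029 dz 2.1 e7.18 n498
scene curve p0.53 xy [ 457.7 -245.8] yaw 0.252 dz 1.5 e0.98 n284
scene ramp p0.96 xy [ 607.3 -348.3] yaw 0.236 dz 1.1 e0.83 n415
side shelf p0.69 xy [546.8 314.1] yaw -0.071 dz -2.5 e8.16 n1500
side tray p0.96 xy [539.6  25.6] yaw -0.123 dz -1.3 e1.84 n1500
side car p0.63 xy [505.3 155. ] yaw -0.141 dz -3.4 e2.40 n508
side ell p0.97 xy [ 460.1 -350. ] yaw 0.151 dz -0.8 e1.43 n687
side arch p0.87 xy [ 500.4 -444.7] yaw 3.180 dz -0.6 e1.39 n870
side curve p0.78 xy [ 453.2 -248.5] yaw 0.243 dz -0.9 e1.74 n529
side step p0.72 xy [ 616.4 -253.5] yaw -0.050 dz -1.6 e1.54 n578
side ramp p0.70 xy [ 608.8 -348.9] yaw 0.245 dz -0.6 e1.53 n681
[[345.0, 0.0, 255.0], [0.0, 345.0, 188.0], [0.0, 0.0, 1.0]]
```

```bash
cat > p.py <<'E'
import sys; from h import *
from scipy.spatial.transform import Rotation as Ro
def tool():
    s=state(); R=Ro.from_rotvec(s['tool_rot']).as_matrix(); g=s['position']+65*R[:,2]
    return s,R,g
def plan(x,y,z,yaw,n=12):
    "grasp point target, tool y at +y turned by yaw (mod pi)"
    s,R,g=tool(); cur=np.arctan2(R[1,1],R[0,1])-np.pi/2
    d=(yaw-cur+np.pi/2)%np.pi-np.pi/2
    # keep tool vertical too
    Rt=Ro.from_rotvec([0,0,d]).as_matrix()@R
    tilt=np.cross(Rt[:,2],[0,0,-1])
    D=np.array([x,y,z])-65*np.array([0,0,-1])-s['position']
    print('TCP',s['position'].round(1),'yaw %.3f j7 %.2f'%(cur,s['joint_positions'][6]),'d mm',D.round(1),'scaled total',(D/200).round(3),'turn scaled',(np.array([tilt[0],tilt[1],d])/1.5708).round(3),'w %.3f'%s['width'])
if __name__=='__main__': plan(*map(float,sys.argv[1:5]))
E
python3 p.py 505 154 150 -0.135
```

```text
TCP [152.4 631.8 302.7] yaw -0.237 j7 -0.04 d mm [ 352.6 -477.8  -87.7] scaled total [ 1.763 -2.389 -0.439] turn scaled [ 0.    -0.     0.065] w 1.001
```

Emit:
{"method": "arm_command", "body": {"rows": [[[0.14,-0.195,0,0,0,0.006],[0.145,-0.195,0,0,0,0.006],[0.145,-0.195,0,0,0,0.006],[0.145,-0.195,0,0,0,0.006],[0.145,-0.195,0,0,0,0.006],[0.145,-0.195,0,0,0,0.006],[0.145,-0.195,0,0,0,0.006],[0.145,-0.195,0,0,0,0.006],[0.145,-0.195,0,0,0,0.006],[0.145,-0.195,0,0,0,0.006],[0.14,-0.195,0,0,0,0.006],[0.14,-0.195,0,0,0,0]]], "fingers": 1, "squeeze": 25}}

```text
t: 4.05
position: [498.5, 162.2, 303.1]
tool_rot: [0.208, 3.134, 0.001]
contact_force: [1.5, 0.3, 0.6]
width: 0.999
grip_force: 0.0
```

```bash
python3 - <<'E'
from a import *
run('wrist',['car','shelf','tray'],'w1.png')
E
python3 p.py 505 154 34 -0.135
```

```text
wrist car p0.57 xy [506.1 158.6] yaw -3.271 dz 0.2 e1.15 n1500
wrist shelf p0.95 xy [504.  320.4] yaw -0.068 dz 1.3 e2.71 n1500
wrist tray p0.74 xy [533.1  31.6] yaw -0.087 dz 1.2 e1.88 n1500
TCP [498.  162.6 302.8] yaw -0.137 j7 1.10 d mm [   7.    -8.6 -203.8] scaled total [ 0.035 -0.043 -1.019] turn scaled [-0.     0.     0.001] w 1.005
```

View pics/w1.png

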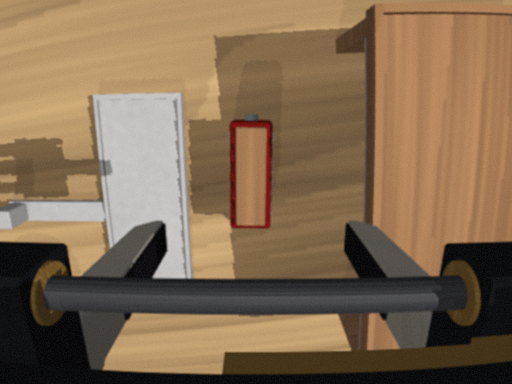

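The wrist picture shows the car at cols 231–271, rows 118–228, the tray on the left, and the shelf front edge at col ~368. The gripper body would come close to that edge, so I'll measure it.

Run:
```python
from h import *
c=capture('wrist'); X=cloud(c).reshape(-1,3)
for cam,Y in(('wrist',X),('scene',cloud(capture('scene')).reshape(-1,3)),('side',cloud(capture('side')).reshape(-1,3))):
    for x in range(400,700,40):
        p=Y[(abs(Y[:,0]-x)<10)&(Y[:,2]>110)&(Y[:,2]<135)&(Y[:,1]>215)&(Y[:,1]<420)]
        if len(p)>10: print(cam,x,len(p),np.percentile(p[:,1],[1,5,99]).round(1))
    p=Y[(abs(Y[:,1]-320)<40)&(Y[:,2]>110)&(Y[:,2]<135)]
    if len(p): print('xr',np.percentile(p[:,0],[.5,2,98,99.5]).round(1))
p=X[(X[:,2]>40)&(X[:,2]<62)&(X[:,1]<200)&(X[:,1]>110)&(abs(X[:,0]-505)<70)]
for x in(465,485,505,525,545):
    q=p[abs(p[:,0]-x)<8]; print(x,np.percentile(q[:,1],[2,98]).round(1))
print(np.percentile(p,[1,99],axis=0).round(1))
```

```text
wrist 400 3933 [262.5 263.6 377.3]
wrist 440 3777 [259.8 260.7 376.1]
wrist 480 3576 [256.9 257.9 376.4]
wrist 520 3370 [253.9 255.  378.3]
wrist 560 2551 [268.8 276.2 381.1]
wrist 600 154 [299.7 301.3 315.9]
wrist 640 368 [245.2 245.6 266. ]
wrist 680 95 [243.8 244.  277.4]
xr [378.7 381.8 578.6 592.1]
scene 400 164 [263.  266.3 412.4]
scene 440 174 [260.  264.  409.1]
scene 480 182 [258.4 267.5 407.7]
scene 520 202 [254.3 259.5 405.4]
scene 560 213 [251.  255.4 400.9]
scene 600 235 [248.8 253.9 398.4]
scene 640 255 [245.4 248.4 394.7]
scene 680 268 [243.1 247.8 390.3]
xr [378.9 382.1 720.4 721.8]
side 400 152 [255.5 260.1 411.5]
side 440 143 [254.1 256.8 408.9]
side 480 75 [251.5 255.  353.8]
side 520 90 [249.1 250.5 351.9]
side 560 143 [246.1 247.9 403.2]
side 600 145 [242.7 245.8 399.4]
side 640 140 [240.4 243.6 394.9]
side 680 134 [236.9 239.9 396. ]
xr [375.6 380.5 712.6 717.5]
465 [142.3 183.8]
485 [139.2 180.9]
505 [137.  178.2]
525 [133.9 175.3]
545 [131.2 172.9]
[[451.8 132.5  45.6]
 [558.7 182.6  56.9]]
```

Emit:
{"method": "arm_command", "body": {"rows": [[[0.03,-0.065,-0.1,0,0,0],[0,0,-0.2,0,0,0],[0,0,-0.2,0,0,0],[0,0,-0.2,0,0,0],[0,0,-0.15,0,0,0],[0,0,-0.1,0,0,0],[0,0,-0.07,0,0,0],[0,0,0,0,0,0]]]}}

```text
t: 5.2
position: [501.7, 152.5, 97.0]
tool_rot: [-0.203, -3.131, 0.001]
contact_force: [-0.3, 1.0, 0.5]
width: 0.999
grip_force: 0.0
```

Emit:
{"method": "arm_command", "body": {"rows": [[[0,0,0,0,0,0],[0,0,0,0,0,0],[0,0,0,0,0,0],[0,0,0,0,0,0],[0,0,0,0,0,0],[0,0,0,0,0,0],[0,0,0,0,0,0],[0,0,0,0,0,0]]], "fingers": -1}}

```text
t: 6.0
position: [503.8, 151.7, 99.1]
tool_rot: [0.208, 3.134, 0.002]
contact_force: [0.7, 3.6, 1.9]
width: 0.451
grip_force: 25.0
```

```bash
python3 p.py 549 327 210 -0.071
```

```text
TCP [503.8 151.7  99.1] yaw -0.132 j7 1.13 d mm [ 45.2 175.3 175.9] scaled total [0.226 0.877 0.88 ] turn scaled [-0.001  0.001  0.039] w 0.451
```

Emit:
{"method": "arm_command", "body": {"rows": [[[0,0,0.05,0,0,0],[0,-0.03,0.1,0,0,0],[0,0,0.15,0,0,0],[0,0,0.2,0,0,0],[0,0,0.2,0,0,0],[0,0,0.2,0,0,0],[0.05,0.15,0.02,0,0,0.013],[0.06,0.2,0,0,0,0.013],[0.06,0.2,0,0,0,0.013],[0.056,0.2,0,0,0,0],[0,0.157,0,0,0,0],[0,0,0,0,0,0]]]}}

```text
t: 7.2
position: [546.2, 332.1, 281.8]
tool_rot: [-0.1, -3.137, -0.005]
contact_force: [-0.7, 0.3, -1.9]
width: 0.452
grip_force: 25.0
```

```bash
python3 - <<'E'
from a import *
run('side',['car','shelf'],'s1.png')
E
python3 p.py 549 327 154 -0.071
```

```text
side car p0.95 xy [546.3 331.7] yaw 3.056 dz 180.1 e11.09 n453
side shelf p0.91 xy [546.5 314.3] yaw -0.076 dz -2.2 e6.80 n1500
TCP [548.6 324.4 282.3] yaw -0.073 j7 0.94 d mm [  0.4   2.6 -63.3] scaled total [ 0.002  0.013 -0.317] turn scaled [ 0.002 -0.001  0.001] w 0.445
```

Emit:
{"method": "arm_command", "body": {"rows": [[[0,0.01,-0.1,0,0,0],[0,0,-0.1,0,0,0],[0,0,-0.06,0,0,0],[0,0,-0.03,0,0,0],[0,0,-0.02,0,0,0],[0,0,-0.012,0,0,0],[0,0,0,0,0,0],[0,0,0,0,0,0],[0,0,0,0,0,0]]]}}

```text
t: 8.25
position: [548.9, 328.4, 218.9]
tool_rot: [0.113, 3.139, 0.001]
contact_force: [0.1, 0.2, -1.3]
width: 0.449
grip_force: 25.0
```

Emit:
{"method": "arm_command", "body": {"rows": [[[0,0,0,0,0,0],[0,0,-0.003,0,0,0],[0,0,0,0,0,0]]]}}

```text
t: 8.55
position: [548.6, 328.3, 217.7]
tool_rot: [-0.113, -3.139, 0.0]
contact_force: [0.5, -0.4, -1.8]
width: 0.452
grip_force: 25.0
```

Emit:
{"method": "arm_command", "body": {"rows": [[[0,0,-0.006,0,0,0],[0,0,-0.004,0,0,0],[0,0,0,0,0,0]]]}}

```text
t: 8.85
position: [548.9, 328.3, 216.6]
tool_rot: [0.113, 3.139, 0.001]
contact_force: [-1.2, -1.1, 4.1]
width: 0.451
grip_force: 25.0
```

Emit:
{"method": "arm_command", "body": {"rows": [[[0,0,0,0,0,0],[0,0,0,0,0,0],[0,0,0,0,0,0],[0,0,0.1,0,0,0],[0,0,0.2,0,0,0],[0,0,0.2,0,0,0],[0,-0.22,0.02,0,0,0.02],[-0.03,-0.22,0,0,0,0.02],[-0.03,-0.22,0,0,0,0.02],[-0.03,-0.22,0,0,0,0.02],[-0.03,-0.22,0,0,0,0.02],[-0.03,-0.22,0,0,0,0.02]]], "fingers": 1}}

```text
t: 10.05
position: [518.2, 62.5, 319.7]
tool_rot: [-0.185, 3.136, -0.0]
contact_force: [0.5, -0.9, 0.5]
width: 0.999
grip_force: 0.0
```

Emit:
{"method": "arm_command", "body": {"rows": [[[-0.03,-0.22,0,0,0,0.02],[-0.03,-0.22,0,0,0,0],[-0.03,-0.22,0,0,0,0],[-0.03,-0.22,0,0,0,0],[-0.03,-0.22,0,0,0,0],[-0.03,-0.22,0,0,0,0],[-0.03,-0.22,0,0,0,0],[-0.03,-0.22,0,0,0,0],[-0.03,-0.22,0,0,0,0],[0,-0.12,0,0,0,0],[0,0,0,0,0,0]]]}}

```text
t: 11.15
position: [462.7, -360.6, 319.2]
tool_rot: [0.22, -3.132, 0.005]
contact_force: [-0.3, 0.8, -0.4]
width: 0.998
grip_force: 0.0
```

```bash
python3 - <<'E'
from a import *
run('wrist',['ell','curve','arch','step','ramp'],'w2.png')
run('side',['car'])
run('scene',['car'])
E
python3 p.py 451 -356 22 0.155
```

```text
wrist ell p0.77 xy [ 462.2 -349.3] yaw 0.161 dz 1.1 e0.31 n1500
wrist curve p0.87 xy [ 456.4 -246.3] yaw 0.244 dz 1.2 e0.40 n1500
wrist arch p0.70 xy [ 459.3 -351.3] yaw -2.718 dz -7.0 e0.72 n1500
wrist step p0.69 xy [ 617.4 -252.1] yaw -0.051 dz 1.1 e0.31 n1500
wrist ramp p0.62 xy [ 609.9 -347.8] yaw 0.253 dz 1.6 e0.32 n1500
side car p0.49 xy [573.  358.8] yaw -1.557 dz 114.3 e12.49 n230
scene car p0.64 xy [550.3 329.8] yaw -3.209 dz 118.0 e1.47 n521
TCP [ 465.  -355.   319.9] yaw 0.149 j7 2.37 d mm [ -14.    -1.  -232.9] scaled total [-0.07  -0.005 -1.165] turn scaled [-0.     0.     0.004] w 0.999
```

View pics/w2.png

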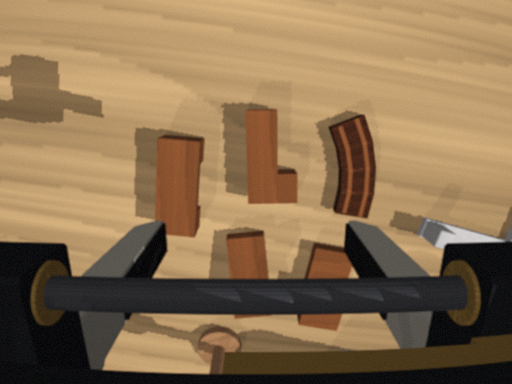

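The wrist picture shows ell (cols 247–297, rows 108–203), arch left, curve right, ramp and step at the bottom, signal foot at (218,342). The fits agree well, so I'll take the ell first.

Emit:
{"method": "arm_command", "body": {"rows": [[[-0.06,-0.005,-0.1,0,0,0.006],[0,0,-0.2,0,0,0],[0,0,-0.2,0,0,0],[0,0,-0.2,0,0,0],[0,0,-0.2,0,0,0],[0,0,-0.15,0,0,0],[0,0,-0.08,0,0,0],[0,0,-0.035,0,0,0],[0,0,0,0,0,0],[0,0,0,0,0,0]]]}}

```text
t: 12.65
position: [453.3, -357.1, 87.7]
tool_rot: [-0.247, 3.13, -0.002]
contact_force: [0.3, -0.9, -0.2]
width: 1.002
grip_force: 0.0
```

Emit:
{"method": "arm_command", "body": {"rows": [[[0,0,0,0,0,0],[0,0,0,0,0,0],[0,0,0,0,0,0],[0,0,0,0,0,0],[0,0,0,0,0,0],[0,0,0,0,0,0],[0,0,0,0,0,0],[0,0,0,0,0,0],[0,0,0,0,0,0]]], "fingers": -1}}

```text
t: 13.55
position: [452.6, -356.6, 86.7]
tool_rot: [0.247, -3.132, -0.0]
contact_force: [-0.1, 0.1, -0.2]
width: 0.362
grip_force: 25.0
```

```bash
python3 p.py 451 -356 22 0.155
python3 - <<'E'
from a import *
run('side',['tray'])
run('scene',['tray','car'])
E
```

```text
TCP [ 452.6 -356.6   86.7] yaw 0.158 j7 2.41 d mm [-1.6  0.6  0.3] scaled total [-0.008  0.003  0.001] turn scaled [-0.    -0.    -0.002] w 0.362
side tray p0.86 xy [562.5  23.9] yaw -0.245 dz -1.4 e2.21 n1004
scene tray p0.65 xy [540.9  28.9] yaw -0.137 dz 0.5 e1.12 n1500
scene car p0.65 xy [550.3 329.8] yaw 3.063 dz 118.1 e2.25 n563
```

Emit:
{"method": "arm_command", "body": {"rows": [[[0,0,0.05,0,0,0],[0,0,0.15,0,0,0],[0,0,0.2,0,0,0],[0.03,0.1,0.2,0,0,-0.02],[0.08,0.2,0.1,0,0,-0.023],[0.08,0.22,0.1,0,0,-0.023],[0.08,0.22,0.1,0,0,-0.023],[0.08,0.22,0.05,0,0,-0.023],[0.08,0.22,0,0,0,-0.023],[0.08,0.22,0,0,0,-0.023],[0.08,0.22,0,0,0,-0.025],[0.08,0.2,0,0,0,0]]]}}

```text
t: 15.0
position: [586.3, 8.3, 276.8]
tool_rot: [0.203, 3.134, 0.001]
contact_force: [1.1, -0.4, -0.5]
width: 0.361
grip_force: 25.0
```

Emit:
{"method": "arm_command", "body": {"rows": [[[0.02,0.02,0,0,0,0],[0,0,0,0,0,0],[0,0,0,0,0,0]]]}}

```text
t: 15.3
position: [589.5, 7.6, 276.3]
tool_rot: [-0.208, -3.134, 0.003]
contact_force: [-0.0, -0.9, -1.5]
width: 0.366
grip_force: 25.0
```

```bash
cat >> a.py <<'E'
def place(tp,loc,g,z,off=-65):
    "tray pose, local piece origin, local grip of piece, grasp height above tray floor-> plan"
    from p import plan
    x,y,a=tp; Rm=np.array([[np.cos(a),-np.sin(a)],[np.sin(a),np.cos(a)]])
    w=np.array([x,y])+Rm@(np.array(loc)+np.array(g)); print('target',w.round(1)); plan(w[0],w[1],z,a)
E
python3 - <<'E'
from a import *
run('wrist',['tray'],'w3.png')
run('side',['tray']); run('scene',['tray'])
place((540,27.5,-.13),(62,-3),(-10,-5),30)
E
```

```text
wrist tray p0.71 xy [534.   30.3] yaw -0.093 dz 1.0 e0.64 n1500
side tray p0.61 xy [539.6  25.9] yaw -0.131 dz -1.4 e1.81 n1500
scene tray p0.70 xy [540.1  28. ] yaw -0.133 dz 0.6 e1.89 n1500
target [590.5  12.8]
TCP [589.8   8.4 276.2] yaw -0.132 j7 1.48 d mm [   0.7    4.4 -181.2] scaled total [ 0.004  0.022 -0.906] turn scaled [ 0.    -0.     0.001] w 0.364
```

View pics/w3.png

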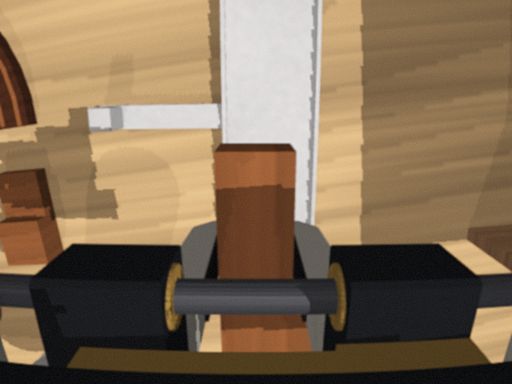

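The picture shows the ell held straight at cols 216–296 over the tray (cols 220–322), with the tongue and grip block at rows 105–130. I'll measure the tray's edges directly.

```bash
cat >> a.py <<'E'
def edges(x0=430,x1=560,zl=(9,17),c=None):
    c=c or capture('wrist'); X=cloud(c); r=outline_of('wrist','tray')[0]['region']
    P=X[r]; P=P[~np.isnan(P[:,0])]
    xs=np.arange(x0,x1,10.); L=[]
    for x in xs:
        q=P[(abs(P[:,0]-x)<5)&(P[:,2]<20)&(P[:,2]>3)]
        L.append(np.percentile(q[:,1],[1,99]) if len(q)>50 else [np.nan]*2)
    L=np.array(L); print(np.c_[xs,L].round(1).tolist())
    b=P[(P[:,2]>33)&(P[:,2]<50)&(P[:,1]<-80)]; print('block top',len(b),np.percentile(b,[2,50,98],axis=0).round(1).tolist() if len(b) else '')
    print('xmin',np.percentile(P[(P[:,1]>0)&(P[:,2]>4)][:,0],.3))
E
python3 - <<'E'
from a import *
edges()
E
```

```text
[[430.0, -4.3, 60.2], [440.0, -5.0, 89.1], [450.0, -6.1, 87.6], [460.0, -7.4, 87.0], [470.0, -9.6, 85.5], [480.0, -10.8, 84.2], [490.0, -11.6, 82.8], [500.0, -13.1, 82.5], [510.0, -128.7, 79.9], [520.0, -118.3, 77.6], [530.0, -119.9, 76.5], [540.0, -89.7, 76.1], [550.0, -19.7, 74.8]]
block top 589 [[509.3, -138.9, 33.8], [519.7, -126.6, 42.7], [530.0, -117.8, 44.3]]
xmin 429.2565923802504
```

Emit:
{"method": "arm_command", "body": {"rows": [[[0.003,0.028,-0.1,0,0,0],[0,0,-0.2,0,0,0],[0,0,-0.2,0,0,0],[0,0,-0.2,0,0,0],[0,0,-0.12,0,0,0],[0,0,-0.05,0,0,0],[0,0,-0.02,0,0,0],[0,0,0,0,0,0],[0,0,-0.01,0,0,0],[0,0,-0.008,0,0,0],[0,0,0,0,0,0],[0,0,0,0,0,0]]]}}

```text
t: 16.9
position: [590.9, 15.3, 94.9]
tool_rot: [0.204, 3.134, 0.0]
contact_force: [0.5, -0.1, -0.3]
width: 0.364
grip_force: 25.0
```

Emit:
{"method": "arm_command", "body": {"rows": [[[0,0,-0.004,0,0,0],[0,0,0,0,0,0]]]}}

```text
t: 17.1
position: [590.9, 15.3, 94.7]
tool_rot: [0.204, 3.134, 0.0]
contact_force: [-0.4, 0.4, 5.0]
width: 0.364
grip_force: 25.0
```

Emit:
{"method": "arm_command", "body": {"rows": [[[0,0,0,0,0,0],[0,0,0,0,0,0],[0,0,0.01,0,0,0],[0,0,0.04,0,0,0],[0,0,0.1,0,0,0]]], "fingers": -0.22}}

```text
t: 17.6
position: [589.7, 15.3, 122.8]
tool_rot: [-0.204, -3.131, 0.001]
contact_force: [0.3, -0.3, 0.8]
width: 0.391
grip_force: 0.0
```

```bash
python3 p.py 501.5 -444.5 250 0.03
```

```text
TCP [589.7  15.3 122.8] yaw -0.130 j7 1.50 d mm [ -88.2 -459.8  192.2] scaled total [-0.441 -2.299  0.961] turn scaled [ 0.    -0.002  0.102] w 0.391
```

Emit:
{"method": "arm_command", "body": {"rows": [[[0,0,0.2,0,0,0],[0,-0.05,0.2,0,0,0.01],[-0.04,-0.2,0.15,0,0,0.012],[-0.04,-0.22,0.1,0,0,0.01],[-0.04,-0.22,0.1,0,0,0.01],[-0.04,-0.22,0.03,0,0,0.01],[-0.04,-0.22,0,0,0,0.01],[-0.04,-0.22,0,0,0,0.01],[-0.04,-0.22,0,0,0,0.01],[-0.05,-0.22,0,0,0,0.01],[-0.05,-0.22,0,0,0,0.01],[-0.05,-0.22,0,0,0,0]]], "fingers": 1}}

```text
t: 18.8
position: [504.0, -431.9, 279.9]
tool_rot: [-0.048, 3.141, -0.0]
contact_force: [0.5, -1.2, 0.1]
width: 1.005
grip_force: 0.0
```

Emit:
{"method": "arm_command", "body": {"rows": [[[0,-0.05,0,0,0,0],[0,0,0,0,0,0],[0,0,0,0,0,0]]]}}

```text
t: 19.1
position: [505.8, -438.3, 279.3]
tool_rot: [-0.051, 3.14, 0.003]
contact_force: [0.5, 0.8, 0.6]
width: 1.003
grip_force: 0.0
```

```bash
python3 - <<'E'
from a import *
run('wrist',['arch','ramp','step','curve'])
run('side',['ell','tray'])
E
python3 p.py 501.5 -444.5 30 0.03
```

```text
wrist arch p0.94 xy [ 502.9 -444. ] yaw -3.064 dz 1.0 e0.30 n1500
wrist ramp p0.69 xy [ 596.2 -351.9] yaw 0.234 dz -1.3 e1.86 n1500
wrist step p0.84 xy [ 616.8 -252.8] yaw -0.081 dz 1.1 e1.85 n1500
wrist curve p0.75 xy [ 455.7 -246.3] yaw 0.253 dz 1.2 e0.38 n1500
side ell p0.44 xy [606.8  14.3] yaw 0.004 dz 6.1 e2.16 n163
side tray p0.94 xy [539.8  24.2] yaw -0.131 dz -1.2 e1.73 n624
TCP [ 505.2 -439.5  279.4] yaw 0.031 j7 2.34 d mm [  -3.7   -5.  -184.4] scaled total [-0.018 -0.025 -0.922] turn scaled [-0.     0.    -0.001] w 1.000
```

Emit:
{"method": "arm_command", "body": {"rows": [[[-0.011,-0.022,-0.1,0,0,0.029],[0,0,-0.2,0,0,0],[0,0,-0.2,0,0,0],[0,0,-0.2,0,0,0],[0,0,-0.14,0,0,0],[0,0,-0.06,0,0,0],[0,0,-0.022,0,0,0],[0,0,0,0,0,0],[0,0,0,0,0,0]]]}}

```text
t: 20.4
position: [503.5, -445.5, 96.7]
tool_rot: [-0.119, 3.137, -0.004]
contact_force: [-0.0, -0.2, -0.1]
width: 0.998
grip_force: 0.0
```

Emit:
{"method": "arm_command", "body": {"rows": [[[0,0,0,0,0,0],[0,0,0,0,0,0],[0,0,0,0,0,0],[0,0,0,0,0,0],[0,0,0,0,0,0],[0,0,0,0,0,0],[0,0,0,0,0,0],[0,0,0,0,0,0]]], "fingers": -1}}

```text
t: 21.2
position: [502.5, -444.6, 94.8]
tool_rot: [0.119, -3.139, -0.0]
contact_force: [-0.7, 0.5, -0.6]
width: 0.491
grip_force: 24.8
```

Run:
```python
from a import *
run('scene',['tray'])
place((540,28.5,-.13),(-66,0),(0,0),212)
```

```text
scene tray p0.80 xy [540.2  27.7] yaw -0.132 dz 0.5 e1.21 n1500
target [474.6  37.1]
TCP [ 502.6 -444.6   94.8] yaw 0.076 j7 2.40 d mm [-28.  481.6 182.2] scaled total [-0.14   2.408  0.911] turn scaled [-0.    -0.    -0.131] w 0.493
```

Emit:
{"method": "arm_command", "body": {"rows": [[[0,0,0.05,0,0,0],[0,0,0.15,0,0,0],[0,0,0.2,0,0,0],[0,0.1,0.2,0,0,-0.015],[-0.01,0.2,0.15,0,0,-0.016],[-0.02,0.22,0.1,0,0,-0.016],[-0.02,0.22,0.06,0,0,-0.016],[-0.02,0.22,0,0,0,-0.016],[-0.02,0.22,0,0,0,-0.016],[-0.02,0.22,0,0,0,-0.018],[-0.02,0.22,0,0,0,-0.018],[-0.01,0.22,0,0,0,0]]]}}

```text
t: 22.5
position: [473.9, -75.0, 277.6]
tool_rot: [0.205, 3.134, 0.0]
contact_force: [0.8, -0.6, -0.4]
width: 0.496
grip_force: 24.8
```

Emit:
{"method": "arm_command", "body": {"rows": [[[0,0.22,0,0,0,0],[0,0.22,0,0,0,0],[0,0.22,0,0,0,0],[0,0.1,0,0,0,0],[0,0,0,0,0,0],[0,0,0,0,0,0]]]}}

```text
t: 23.1
position: [474.5, 74.7, 277.2]
tool_rot: [0.204, 3.134, -0.001]
contact_force: [0.1, -0.2, -1.1]
width: 0.493
grip_force: 24.8
```

Run:
```python
from a import *
run('scene',['tray','ell']);run('side',['tray','ell'])
place((540,28.5,-.13),(-66,0),(0,0),38)
```

```text
scene tray p0.61 xy [539.8  27.5] yaw -0.132 dz 0.6 e1.32 n1500
scene ell p0.66 xy [601.1  18.4] yaw -0.126 dz 8.5 e0.81 n468
side tray p0.83 xy [539.6  25.2] yaw -0.131 dz -1.3 e2.21 n1345
side ell p0.75 xy [599.9  17.8] yaw -0.121 dz 6.2 e3.74 n495
target [474.6  37.1]
TCP [474.7  74.  276.9] yaw -0.133 j7 1.30 d mm [-1.000e-01 -3.690e+01 -1.739e+02] scaled total [-0.001 -0.185 -0.869] turn scaled [ 0.    -0.     0.002] w 0.495
```

Emit:
{"method": "arm_command", "body": {"rows": [[[0,-0.185,0,0,0,0],[0,0,-0.2,0,0,0],[0,0,-0.2,0,0,0],[0,0,-0.2,0,0,0],[0,0,-0.13,0,0,0],[0,0,-0.07,0,0,0],[0,0,-0.04,0,0,0],[0,0,-0.02,0,0,0],[0,0,-0.01,0,0,0],[0,0,0,0,0,0],[0,0,-0.004,0,0,0],[0,0,0,0,0,0]]]}}

```text
t: 24.6
position: [475.1, 38.4, 102.7]
tool_rot: [0.204, 3.133, 0.0]
contact_force: [-0.0, -1.0, 1.7]
width: 0.491
grip_force: 24.9
```

```bash
python3 p.py 474.6 37.1 37.8 -.13
```

```text
TCP [475.1  38.4 102.7] yaw -0.130 j7 1.43 d mm [-0.5 -1.3  0.1] scaled total [-0.002 -0.006  0.001] turn scaled [-0.     0.001 -0.   ] w 0.491
```

Emit:
{"method": "arm_command", "body": {"rows": [[[0,0,0,0,0,0],[0,0,0,0,0,0],[0,0,0.02,0,0,0],[0,0,0.1,0,0,0],[0,0,0.2,0,0,0],[0,-0.03,0.2,0,0,0.01],[0,-0.15,0.2,0,0,0.03],[-0.01,-0.22,0.1,0,0,0.04],[-0.02,-0.22,0,0,0,0.04],[-0.02,-0.22,0,0,0,0.04],[-0.02,-0.22,0,0,0,0.04],[-0.02,-0.22,0,0,0,0.04]]], "fingers": 0.1}}

```text
t: 25.8
position: [456.0, -219.3, 266.5]
tool_rot: [-0.391, 3.117, -0.0]
contact_force: [0.3, -0.1, -0.2]
width: 0.549
grip_force: 0.0
```

```bash
python3 - <<'E'
from a import *
run('wrist',['curve'])
E
python3 p.py 455.5 -243.4 21 0.25
```

```text
wrist curve p0.76 xy [ 456.9 -245.6] yaw 0.239 dz 1.2 e0.35 n1500
TCP [ 454.2 -225.6  266.4] yaw 0.235 j7 2.24 d mm [   1.3  -17.8 -180.4] scaled total [ 0.007 -0.089 -0.902] turn scaled [ 0.003 -0.     0.01 ] w 0.550
```

Emit:
{"method": "arm_command", "body": {"rows": [[[0.008,-0.087,-0.1,0,0,0.006],[0,0,-0.2,0,0,0],[0,0,-0.2,0,0,0],[0,0,-0.18,0,0,0],[0,0,-0.12,0,0,0],[0,0,-0.06,0,0,0],[0,0,-0.03,0,0,0],[0,0,-0.012,0,0,0],[0,0,0,0,0,0],[0,0,0,0,0,0]]], "fingers": 1}}

```text
t: 26.9
position: [458.8, -235.3, 86.7]
tool_rot: [-0.401, 3.114, -0.002]
contact_force: [0.0, 0.3, 0.4]
width: 1.001
grip_force: 0.0
```

Emit:
{"method": "arm_command", "body": {"rows": [[[0,0,0,0,0,0],[0,0,0,0,0,0],[0,0,0,0,0,0],[0,0,0,0,0,0],[0,0,0,0,0,0],[0,0,0,0,0,0],[0,0,0,0,0,0],[0,0,0,0,0,0],[0,0,0,0,0,0]]], "fingers": -1}}

```text
t: 27.8
position: [458.3, -235.2, 85.6]
tool_rot: [-0.402, 3.116, -0.0]
contact_force: [0.6, -0.1, 1.1]
width: 0.43
grip_force: 24.8
```

Run:
```python
from a import *
run('scene',['tray','arch'])
place((540,28.5,-.13),(62,-3),(0,3),212)
```

```text
scene tray p0.64 xy [539.8  28. ] yaw -0.131 dz 0.7 e1.45 n1308
scene arch p0.84 xy [475.2  37.2] yaw -0.160 dz 8.4 e1.43 n430
target [601.5  20.5]
TCP [ 458.2 -235.1   85.6] yaw 0.256 j7 2.29 d mm [143.2 255.6 191.4] scaled total [0.716 1.278 0.957] turn scaled [ 0.     0.    -0.246] w 0.434
```

Emit:
{"method": "arm_command", "body": {"rows": [[[0,0,0.05,0,0,0],[0,0,0.15,0,0,0],[0,0,0.2,0,0,0],[0.05,0.05,0.2,0,0,-0.03],[0.1,0.14,0.15,0,0,-0.03],[0.1,0.18,0.1,0,0,-0.03],[0.1,0.18,0.1,0,0,-0.03],[0.1,0.18,0,0,0,-0.03],[0.1,0.18,0,0,0,-0.03],[0.1,0.18,0,0,0,-0.03],[0.066,0.17,0,0,0,-0.036],[0,0,0,0,0,0]]]}}

```text
t: 29.15
position: [602.1, 25.5, 275.5]
tool_rot: [-0.187, -3.136, -0.009]
contact_force: [0.7, -0.3, -0.3]
width: 0.43
grip_force: 24.8
```

Emit:
{"method": "arm_command", "body": {"rows": [[[0,0,0,0,0,0],[0,0,0,0,0,0]]]}}

```text
t: 29.35
position: [600.7, 15.3, 275.8]
tool_rot: [-0.207, -3.134, 0.002]
contact_force: [-0.6, -1.1, -0.5]
width: 0.433
grip_force: 24.8
```

Run:
```python
from a import *
run('wrist',['curve','ell','arch'],'w4.png')
run('scene',['tray','ell']);run('side',['tray','ell','curve'])
place((540,28.5,-.13),(62,-3),(0,3),57)
```

```text
wrist curve none
wrist ell none
wrist arch p0.57 xy [499.1  35.8] yaw -0.100 dz 9.0 e0.45 n1500
scene tray p0.91 xy [540.2  28.6] yaw -0.135 dz 0.5 e1.26 n1141
scene ell p0.42 xy [559.3 330.5] yaw -0.081 dz 144.1 e4.66 n557
side tray p0.61 xy [540.4  25.6] yaw -0.134 dz -1.2 e2.13 n975
side ell p0.95 xy [602.   17.3] yaw -0.123 dz 6.4 e1.93 n471
side curve p0.85 xy [594.2  11.2] yaw -0.087 dz 188.2 e1.49 n290
target [601.5  20.5]
TCP [601.4  16.8 275.6] yaw -0.130 j7 1.47 d mm [ 1.000e-01  3.600e+00 -1.536e+02] scaled total [ 0.001  0.018 -0.768] turn scaled [ 0. -0.  0.] w 0.433
```

View pics/w4.png

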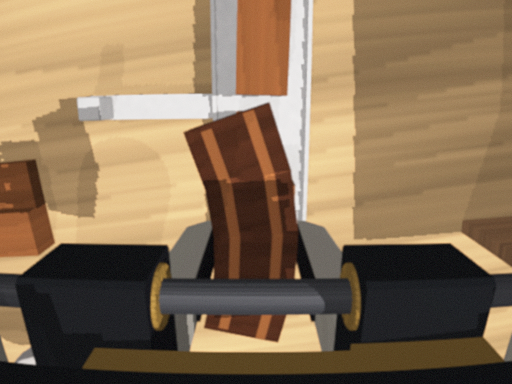

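The curve is held firmly (cols 185–298, rows 105–340), but perhaps not at its exact middle. I'll fit it in the hand.

Run:
```python
from a import *
c=capture('wrist'); X=cloud(c); 
r=np.zeros(X.shape[:2],bool); r[90:350,170:310]=1
P=X[r]; im=c['image'][r].astype(int)
ok=(P[:,2]>175)&(P[:,2]<215)&(im[:,0]-im[:,2]>10)
P=P[ok]; print(len(P),np.percentile(P,[1,99],axis=0).round(1).tolist())
P[:,2]-=190
print(fit('curve',P,[-.3,-.15,0]))
```

```text
16426 [[538.5, -10.9, 202.0], [651.5, 38.1, 209.2]]
(array([ 5.94790236e+02,  1.39910262e+01, -9.30402804e-02,  1.13912379e+00]), np.float64(0.5700575830505257), 1500)
```

Emit:
{"method": "arm_command", "body": {"rows": [[[0.032,0.016,0,0,0,-0.024],[0,0,-0.2,0,0,0],[0,0,-0.2,0,0,0],[0,0,-0.15,0,0,0],[0,0,-0.1,0,0,0],[0,0,-0.06,0,0,0],[0,0,-0.03,0,0,0],[0,0,-0.015,0,0,0],[0,0,-0.008,0,0,0],[0,0,0,0,0,0],[0,0,-0.004,0,0,0],[0,0,0,0,0,0]]]}}

```text
t: 31.15
position: [608.0, 20.1, 122.7]
tool_rot: [0.263, 3.13, 0.0]
contact_force: [-0.2, 0.0, 0.0]
width: 0.427
grip_force: 24.8
```

Emit:
{"method": "arm_command", "body": {"rows": [[[0,0,-0.004,0,0,0],[0,0,0,0,0,0]]]}}

```text
t: 31.35
position: [608.0, 20.2, 121.7]
tool_rot: [0.263, 3.13, 0.0]
contact_force: [1.0, -0.3, -0.2]
width: 0.429
grip_force: 24.8
```

Emit:
{"method": "arm_command", "body": {"rows": [[[0,0,-0.003,0,0,0],[0,0,0,0,0,0],[0,0,-0.003,0,0,0],[0,0,0,0,0,0]]]}}

```text
t: 31.75
position: [608.0, 20.1, 121.6]
tool_rot: [0.263, 3.13, 0.0]
contact_force: [-3.2, 0.2, 7.9]
width: 0.432
grip_force: 24.9
```

Emit:
{"method": "arm_command", "body": {"rows": [[[0,0,0,0,0,0],[0,0,0,0,0,0],[0,0,0.02,0,0,0],[0,0,0.1,0,0,0],[0,0,0.2,0,0,0],[0,0,0.2,0,0,0],[0,-0.1,0.2,0,0,0.04],[0,-0.2,0,0,0,0.05],[0,-0.22,0,0,0,0.04],[0,-0.22,0,0,0,0.04],[0,-0.22,0,0,0,0.04],[0,-0.22,0,0,0,0.04]]], "fingers": 0}}

```text
t: 32.95
position: [607.4, -217.5, 264.0]
tool_rot: [0.357, -3.121, -0.0]
contact_force: [1.2, -0.0, 0.3]
width: 0.502
grip_force: 0.0
```

Emit:
{"method": "arm_command", "body": {"rows": [[[0,-0.22,0,0,0,0.02],[0,-0.22,0,0,0,0],[0,-0.2,0,0,0,0],[0,0,0,0,0,0],[0,0,0,0,0,0],[0,0,0,0,0,0]]], "fingers": 1}}

```text
t: 33.55
position: [608.4, -341.8, 263.8]
tool_rot: [-0.405, 3.115, 0.003]
contact_force: [0.3, 1.0, -0.7]
width: 0.965
grip_force: 0.0
```

```bash
python3 - <<'E'
from a import *
run('wrist',['ramp','step'])
run('scene',['tray','curve','arch']);run('side',['tray','curve','arch'])
E
python3 p.py 610 -348 28 0.25
```

```text
wrist ramp p0.62 xy [ 610.1 -348.7] yaw 0.271 dz 1.6 e0.33 n1500
wrist step p0.64 xy [ 617.6 -252. ] yaw -0.046 dz 1.0 e0.29 n1500
scene tray p0.86 xy [540.1  28.1] yaw -0.129 dz 0.7 e2.13 n1247
scene curve p0.80 xy [603.4  15.9] yaw -0.108 dz 51.6 e5.76 n443
scene arch p0.56 xy [475.1  37.1] yaw -0.157 dz 8.5 e1.96 n392
side tray p0.78 xy [532.5  24.7] yaw -0.071 dz 6.3 e2.32 n723
side curve p0.68 xy [577.7  24.2] yaw -2.774 dz 48.9 e3.85 n189
side arch p0.91 xy [474.5  36.4] yaw 2.983 dz 6.1 e2.07 n506
TCP [ 607.8 -343.8  264.3] yaw 0.257 j7 2.33 d mm [   2.2   -4.2 -171.3] scaled total [ 0.011 -0.021 -0.857] turn scaled [ 0.     0.    -0.004] w 1.000
```

Emit:
{"method": "arm_command", "body": {"rows": [[[0.011,-0.023,-0.1,0,0,0.004],[0,0,-0.2,0,0,0],[0,0,-0.2,0,0,0],[0,0,-0.18,0,0,0],[0,0,-0.12,0,0,0],[0,0,-0.06,0,0,0],[0,0,-0.032,0,0,0],[0,0,0,0,0,0],[0,0,0,0,0,0]]], "fingers": 1}}

```text
t: 35.0
position: [610.9, -349.0, 87.5]
tool_rot: [-0.411, 3.112, -0.003]
contact_force: [0.3, 0.8, 0.9]
width: 0.997
grip_force: 0.0
```

Emit:
{"method": "arm_command", "body": {"rows": [[[0,0,0,0,0,0],[0,0,0,0,0,0],[0,0,0,0,0,0],[0,0,0,0,0,0],[0,0,0,0,0,0],[0,0,0,0,0,0],[0,0,0,0,0,0],[0,0,0,0,0,0]]], "fingers": -1}}

```text
t: 35.8
position: [610.0, -348.4, 85.8]
tool_rot: [0.412, -3.114, -0.0]
contact_force: [-0.4, -0.2, -0.4]
width: 0.491
grip_force: 24.9
```

Run:
```python
from a import *
c=capture('scene'); im=c['image'][140:250,180:320]; cv2.imwrite('pics/s2.png',cv2.resize(im,(700,550),interpolation=cv2.INTER_CUBIC)[...,::-1])
place((540,28.5,-.13),(-66,0),(0,0),205)
```

```text
target [474.6  37.1]
TCP [ 609.9 -348.4   85.8] yaw 0.263 j7 2.34 d mm [-135.4  385.5  184.2] scaled total [-0.677  1.927  0.921] turn scaled [-0.   -0.   -0.25] w 0.493
```

View pics/s2.png

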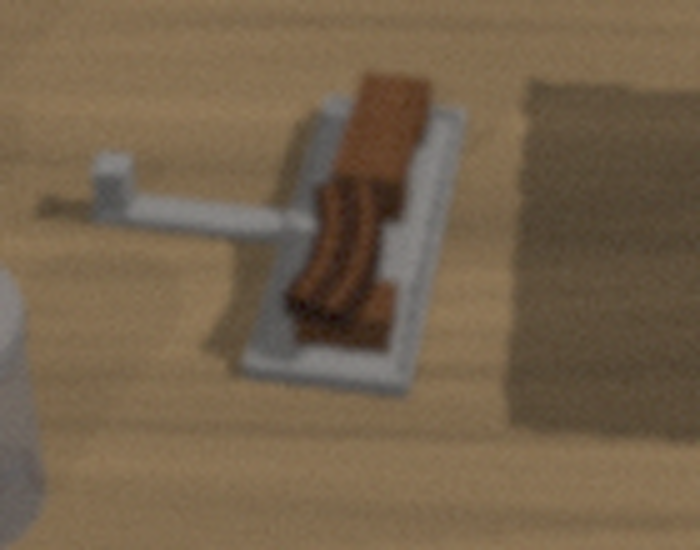

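The scene crop shows arch (360,130), curve (335,250) and ell (350,320) on the tray. The curve looks too close to the arch, so I'll check its heights along the tray.

```bash
cat >> a.py <<'E'
def loc(cam,names,tp=(540,28.5,-.13),c=None):
    c=c or capture(cam); X=cloud(c); a=tp[2]; Rm=np.array([[np.cos(a),-np.sin(a)],[np.sin(a),np.cos(a)]])
    for n in names:
        r=outline_of(cam,n)
        if not r: print(n,'none'); continue
        P=X[r[0]['region']]; P=P[~np.isnan(P[:,0])]; L=(P[:,:2]-tp[:2])@Rm
        m=(abs(L[:,0])<160)&(abs(L[:,1])<80)&(P[:,2]>20); L=L[m];Z=P[m,2]
        print(cam,n,'p%.2f'%r[0]['p'],len(Z))
        for x in range(-140,150,10):
            q=abs(L[:,0]-x)<5
            if q.sum()>4: print('  x%d n%d ztop %.1f med %.1f y %.0f..%.0f'%(x,q.sum(),np.percentile(Z[q],90),np.median(Z[q]),*np.percentile(L[q,1],[3,97])))
E
python3 - <<'E'
from a import *
loc('scene',['curve'])
loc('side',['curve','ell'])
E
```

```text
scene curve p0.69 406
  x10 n13 ztop 54.3 med 52.1 y -10..10
  x20 n25 ztop 53.6 med 52.4 y -24..11
  x30 n28 ztop 53.9 med 52.8 y -23..13
  x40 n32 ztop 53.9 med 52.0 y -21..16
  x50 n28 ztop 54.6 med 52.4 y -19..17
  x60 n28 ztop 54.3 med 52.4 y -18..18
  x70 n33 ztop 53.9 med 52.7 y -20..20
  x80 n38 ztop 54.4 med 52.4 y -20..19
  x90 n30 ztop 54.2 med 52.6 y -22..18
  x100 n46 ztop 54.1 med 52.3 y -24..16
  x110 n51 ztop 53.8 med 51.3 y -28..14
  x120 n53 ztop 53.6 med 47.4 y -19..10
side curve p0.37 20
  x10 n8 ztop 51.4 med 49.3 y -29..-14
  x20 n12 ztop 49.9 med 47.6 y -32..-19
ell none
```

The curve lies level at z≈52 over x = 5–125 of the tray, clear of the arch. Next I'll carry the ramp over.

Emit:
{"method": "arm_command", "body": {"rows": [[[0,0,0.05,0,0,0],[0,0,0.15,0,0,0],[0,0,0.2,0,0,0],[0,0.1,0.2,0,0,-0.02],[-0.05,0.18,0.15,0,0,-0.03],[-0.08,0.2,0.1,0,0,-0.03],[-0.08,0.2,0.07,0,0,-0.03],[-0.08,0.2,0,0,0,-0.03],[-0.08,0.2,0,0,0,-0.03],[-0.08,0.2,0,0,0,-0.03],[-0.08,0.2,0,0,0,-0.03],[-0.08,0.2,0,0,0,-0.02]]]}}

```text
t: 37.3
position: [487.2, -11.0, 270.7]
tool_rot: [0.207, 3.133, 0.001]
contact_force: [1.0, 0.1, 0.1]
width: 0.489
grip_force: 24.9
```

Emit:
{"method": "arm_command", "body": {"rows": [[[-0.067,0.2,0,0,0,0],[0,0.047,0,0,0,0],[0,0,0,0,0,0],[0,0,0,0,0,0],[0,0,0,0,0,0]]]}}

```text
t: 37.8
position: [475.1, 34.9, 270.0]
tool_rot: [0.209, 3.134, -0.002]
contact_force: [0.0, -1.0, -0.3]
width: 0.496
grip_force: 24.9
```

Run:
```python
from a import *
c=capture('wrist'); X=cloud(c); s=state(); b=s['position'][2]-85.8
P=X.reshape(-1,3); im=c['image'].reshape(-1,3).astype(int)
ok=(P[:,2]>b+4)&(P[:,2]<b+42)&(im[:,0]-im[:,2]>25)&(abs(P[:,0]-s['position'][0])<80)&(abs(P[:,1]-s['position'][1])<26)
P=P[ok]; P[:,2]-=b; print('held',len(P),fit('ramp',P,[-.3,-.13,0])[:2])
run('scene',['tray','arch']);run('side',['tray','arch'])
place((540,28.5,-.13),(-66,0),(0,0),65.5)
```

```text
held 18703 (array([ 4.74916919e+02,  3.56311480e+01, -1.74552851e-01,  1.75280789e+00]), np.float64(0.27329408546935563))
scene tray p0.62 xy [540.2  28.4] yaw -0.131 dz 0.6 e2.02 n1236
scene arch p0.69 xy [619.9  23.4] yaw 3.008 dz 0.6 e2.11 n162
side tray p0.56 xy [541.1  23.3] yaw -0.144 dz -1.5 e1.85 n866
side arch p0.96 xy [474.2  36.8] yaw -0.168 dz 6.1 e1.99 n501
target [474.6  37.1]
TCP [474.7  36.5 269.8] yaw -0.131 j7 1.40 d mm [-1.000e-01  6.000e-01 -1.393e+02] scaled total [-0.001  0.003 -0.696] turn scaled [ 0.    -0.     0.001] w 0.495
```

Emit:
{"method": "arm_command", "body": {"rows": [[[0,0.005,-0.1,0,0,0.02],[0,0,-0.2,0,0,0],[0,0,-0.2,0,0,0],[0,0,-0.1,0,0,0],[0,0,-0.05,0,0,0],[0,0,-0.025,0,0,0],[0,0,-0.015,0,0,0],[0,0,-0.006,0,0,0],[0,0,0,0,0,0],[0,0,-0.004,0,0,0],[0,0,0,0,0,0],[0,0,0,0,0,0]]]}}

```text
t: 39.35
position: [474.7, 38.0, 130.1]
tool_rot: [0.155, 3.137, 0.0]
contact_force: [-0.3, 0.7, -1.4]
width: 0.493
grip_force: 24.9
```

Emit:
{"method": "arm_command", "body": {"rows": [[[0,0,-0.003,0,0,0],[0,0,0,0,0,0]]]}}

```text
t: 39.55
position: [474.7, 37.9, 129.6]
tool_rot: [0.155, 3.137, 0.0]
contact_force: [-1.1, 1.5, 3.6]
width: 0.496
grip_force: 24.9
```

Emit:
{"method": "arm_command", "body": {"rows": [[[0,0,0,0,0,0],[0,0,0,0,0,0],[0,0,0.02,0,0,0],[0,0,0.1,0,0,0],[0,0,0.2,0,0,0],[0,0,0.2,0,0,0],[0.06,-0.15,0.1,0,0,0.005],[0.1,-0.2,0,0,0,0.005],[0.1,-0.2,0,0,0,0.005],[0.1,-0.2,0,0,0,0.005],[0.1,-0.2,0,0,0,0.005],[0.1,-0.2,0,0,0,0.005]]], "fingers": 0.07}}

```text
t: 40.75
position: [587.0, -193.6, 253.4]
tool_rot: [-0.08, -3.14, -0.0]
contact_force: [1.0, 1.0, 0.1]
width: 0.533
grip_force: 0.0
```

Emit:
{"method": "arm_command", "body": {"rows": [[[0.1,-0.2,0,0,0,0],[0.1,-0.1,0,0,0,0],[0,0,0,0,0,0],[0,0,0,0,0,0],[0,0,0,0,0,0]]], "fingers": 1}}

```text
t: 41.25
position: [626.2, -250.3, 253.1]
tool_rot: [-0.078, -3.14, -0.003]
contact_force: [0.5, -0.4, 0.2]
width: 0.915
grip_force: 0.0
```

```bash
python3 - <<'E'
from a import *
run('wrist',['step'])
run('scene',['ramp','tray']);run('side',['ramp','arch'])
E
python3 p.py 625.5 -252.4 22 -.046
```

```text
wrist step p0.88 xy [ 617.4 -252.1] yaw -0.031 dz 1.1 e0.31 n1500
scene ramp p0.58 xy [472.6  36.9] yaw -0.113 dz 44.5 e2.92 n384
scene tray p0.86 xy [539.8  28.1] yaw -0.131 dz 0.6 e1.40 n1174
side ramp p0.79 xy [472.   36.8] yaw -0.113 dz 41.9 e2.25 n476
side arch p0.46 xy [470.9  14.8] yaw 0.364 dz 6.4 e3.27 n188
TCP [ 626.5 -251.7  253.5] yaw -0.051 j7 1.94 d mm [  -1.    -0.7 -166.5] scaled total [-0.005 -0.003 -0.832] turn scaled [0.    0.    0.003] w 0.994
```

Emit:
{"method": "arm_command", "body": {"rows": [[[-0.005,-0.003,-0.1,0,0,0.008],[0,0,-0.2,0,0,0],[0,0,-0.2,0,0,0],[0,0,-0.15,0,0,0],[0,0,-0.1,0,0,0],[0,0,-0.06,0,0,0],[0,0,-0.022,0,0,0],[0,0,0,0,0,0],[0,0,0,0,0,0]]]}}

```text
t: 42.55
position: [626.4, -253.0, 88.2]
tool_rot: [0.061, 3.139, -0.002]
contact_force: [-0.3, -0.6, 0.2]
width: 0.998
grip_force: 0.0
```

Emit:
{"method": "arm_command", "body": {"rows": [[[0,0,0,0,0,0],[0,0,0,0,0,0],[0,0,0,0,0,0],[0,0,0,0,0,0],[0,0,0,0,0,0],[0,0,0,0,0,0],[0,0,0,0,0,0],[0,0,0,0,0,0]]], "fingers": -1}}

```text
t: 43.35
position: [625.6, -252.7, 86.8]
tool_rot: [-0.061, -3.141, 0.0]
contact_force: [-0.2, -0.3, -0.0]
width: 0.54
grip_force: 24.9
```

Run:
```python
from a import *
place((540,28.5,-.13),(68,-4),(8,0),205)
```

```text
target [614.8  14.7]
TCP [ 625.6 -252.7   86.8] yaw -0.039 j7 1.97 d mm [-10.7 267.3 183.2] scaled total [-0.054  1.337  0.916] turn scaled [ 0.    -0.    -0.058] w 0.540
```

Emit:
{"method": "arm_command", "body": {"rows": [[[0,0,0.05,0,0,0],[0,0,0.15,0,0,0],[0,0,0.2,0,0,0],[0,0.03,0.2,0,0,0],[0,0.13,0.18,0,0,-0.01],[-0.01,0.2,0.136,0,0,-0.01],[-0.01,0.2,0,0,0,-0.01],[-0.01,0.2,0,0,0,-0.01],[-0.01,0.2,0,0,0,-0.01],[-0.01,0.2,0,0,0,-0.008],[-0.004,0.177,0,0,0,0],[0,0,0,0,0,0]]]}}

```text
t: 44.55
position: [614.4, 23.4, 270.4]
tool_rot: [-0.186, -3.135, -0.01]
contact_force: [-0.2, -0.4, -1.0]
width: 0.537
grip_force: 24.9
```

Emit:
{"method": "arm_command", "body": {"rows": [[[0,0,0,0,0,0],[0,0,0,0,0,0],[0,0,0,0,0,0]]]}}

```text
t: 44.85
position: [614.8, 12.4, 270.2]
tool_rot: [0.209, 3.134, -0.002]
contact_force: [0.1, -0.3, -0.1]
width: 0.536
grip_force: 24.9
```

Run:
```python
from a import *
c=capture('wrist'); X=cloud(c); s=state(); b=s['position'][2]-86.8
P=X.reshape(-1,3); im=c['image'].reshape(-1,3).astype(int)
ok=(P[:,2]>b+4)&(P[:,2]<b+42)&(im[:,0]-im[:,2]>25)&(abs(P[:,0]-s['position'][0])<80)&(abs(P[:,1]-s['position'][1])<35)
P=P[ok]; P[:,2]-=b; print('held',len(P),fit('step',P,[-.3,-.13,0])[:2])
run('scene',['tray']);run('side',['tray'])
loc('scene',['curve'])
place((540,28.5,-.13),(68,-4),(8,0),74)
```

```text
held 21174 (array([ 6.06527473e+02,  1.35980252e+01, -1.42295569e-01,  1.09943157e+00]), np.float64(0.24581208392165177))
scene tray p0.66 xy [540.7  28.6] yaw -0.134 dz 0.6 e1.36 n1145
side tray p0.77 xy [536.   23.1] yaw -0.105 dz 5.8 e1.97 n884
scene curve p0.85 442
  x10 n21 ztop 53.7 med 52.6 y -24..10
  x20 n31 ztop 54.0 med 52.2 y -28..12
  x30 n28 ztop 54.2 med 52.6 y -23..16
  x40 n29 ztop 53.9 med 52.7 y -21..17
  x50 n29 ztop 54.4 med 52.5 y -20..16
  x60 n28 ztop 54.1 med 52.8 y -18..18
  x70 n36 ztop 54.5 med 52.4 y -19..19
  x80 n39 ztop 54.2 med 52.5 y -19..19
  x90 n34 ztop 53.7 med 52.3 y -21..18
  x100 n41 ztop 54.5 med 52.5 y -24..15
  x110 n60 ztop 53.6 med 51.2 y -28..14
  x120 n61 ztop 53.7 med 46.8 y -23..10
target [614.8  14.7]
TCP [614.8  14.4 270. ] yaw -0.130 j7 1.47 d mm [ 1.00e-01  3.00e-01 -1.31e+02] scaled total [ 0.     0.001 -0.655] turn scaled [ 0. -0.  0.] w 0.540
```

Emit:
{"method": "arm_command", "body": {"rows": [[[0,0,-0.1,0,0,0],[0,0,-0.2,0,0,0],[0,0,-0.15,0,0,0],[0,0,-0.1,0,0,0],[0,0,-0.05,0,0,0],[0,0,-0.025,0,0,0],[0,0,-0.015,0,0,0],[0,0,-0.01,0,0,0],[0,0,0,0,0,0],[0,0,-0.004,0,0,0],[0,0,0,0,0,0],[0,0,0,0,0,0]]]}}

```text
t: 46.4
position: [614.9, 14.7, 139.5]
tool_rot: [0.204, 3.134, -0.0]
contact_force: [-0.2, -0.3, -0.7]
width: 0.538
grip_force: 24.9
```

Emit:
{"method": "arm_command", "body": {"rows": [[[0,0,-0.004,0,0,0],[0,0,0,0,0,0]]]}}

```text
t: 46.6
position: [615.0, 14.7, 138.8]
tool_rot: [0.204, 3.134, 0.0]
contact_force: [-0.3, -0.4, 1.2]
width: 0.54
grip_force: 24.9
```

Emit:
{"method": "arm_command", "body": {"rows": [[[0,0,0,0,0,0],[0,0,0,0,0,0],[0,0,0.02,0,0,0],[0,0,0.1,0,0,0],[0,0,0.2,0,0,0],[0,0,0.2,0,0,0],[0,0,0.1,0,0,-0.09],[0,-0.1,0,0,0,-0.09],[-0.1,-0.1,0,0,0,-0.09],[-0.1,-0.1,0,0,0,-0.09],[-0.1,-0.1,0,0,0,-0.09],[-0.1,-0.1,0,0,0,-0.09]]], "fingers": 0.17}}

```text
t: 47.8
position: [533.9, -86.0, 262.8]
tool_rot: [1.484, 2.769, 0.001]
contact_force: [-0.1, 0.3, -0.1]
width: 0.588
grip_force: 0.0
```

Emit:
{"method": "arm_command", "body": {"rows": [[[-0.075,-0.1,0,0,0,-0.09],[0,-0.1,0,0,0,-0.09],[0,-0.02,0,0,0,-0.09],[0,0,0,0,0,-0.09],[0,0,0,0,0,-0.09],[0,0,0,0,0,-0.01],[0,0,0,0,0,0],[0,0,0,0,0,0],[0,0,0,0,0,0]]], "fingers": 0}}

```text
t: 48.7
position: [519.8, -129.3, 262.5]
tool_rot: [-2.36, -2.074, -0.0]
contact_force: [-0.4, -0.0, 0.3]
width: 0.499
grip_force: 0.0
```

```bash
python3 - <<'E'
from a import *
c=capture('wrist'); save(c,'w5.png'); X=cloud(c).reshape(-1,3)
b=X[(X[:,2]>38)&(X[:,2]<48)&(X[:,1]<-100)&(X[:,1]>-160)&(abs(X[:,0]-520)<40)]
print('block',len(b),np.percentile(b,[2,50,98],axis=0).round(1).tolist() if len(b) else '')
run('scene',['tray','step','ramp','car']);run('side',['tray','step','ramp'])
im=np.hstack([capture('scene')['image'][140:250,180:320],capture('side')['image'][150:260,180:320]])
cv2.imwrite('pics/s3.png',cv2.resize(im,(800,314),interpolation=cv2.INTER_CUBIC)[...,::-1])
E
python3 p.py 519.5 -131 32 -1.70
```

```text
block 582 [[508.8, -139.5, 40.2], [519.7, -128.5, 42.8], [530.6, -118.2, 44.4]]
scene tray p0.79 xy [539.8  28.4] yaw -0.131 dz 0.7 e3.13 n1082
scene step none
scene ramp p0.90 xy [473.1  37.4] yaw -0.125 dz 44.8 e1.24 n355
scene car p0.65 xy [550.2 329.7] yaw -0.067 dz 118.1 e1.44 n544
side tray p0.60 xy [539.8  25. ] yaw -0.129 dz -1.4 e2.10 n885
side step p0.59 xy [606.1  13.7] yaw -0.126 dz 50.4 e4.26 n398
side ramp p0.31 xy [479.7  35.3] yaw -0.158 dz 11.7 e2.82 n183
TCP [ 519.8 -129.3  262.4] yaw -1.701 j7 0.46 d mm [  -0.3   -1.7 -165.4] scaled total [-0.001 -0.009 -0.827] turn scaled [-0. -0.  0.] w 0.499
```

View pics/w5.png

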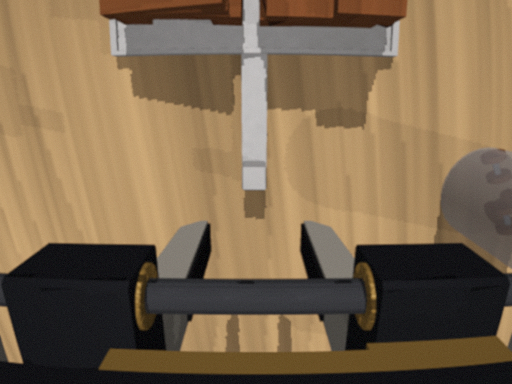

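View pics/s3.png

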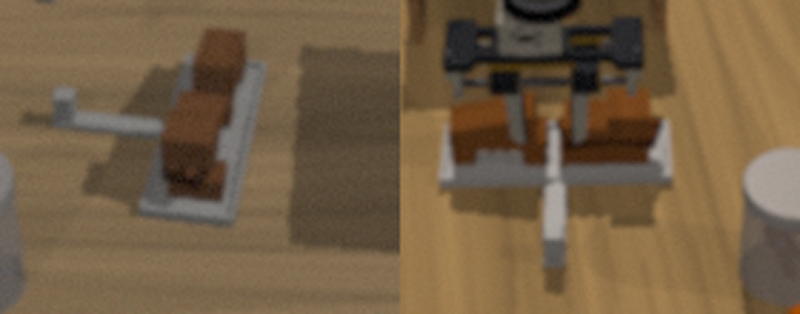

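The wrist view shows the grip block at cols 244–266, rows 160–188, between the fingers. The scene crops show both stacks tidy on the tray. Next I'll grip the block.

Emit:
{"method": "arm_command", "body": {"rows": [[[0,0,-0.15,0,0,0],[0,0,-0.2,0,0,0],[0,0,-0.2,0,0,0],[0,0,-0.15,0,0,0],[0,0,-0.08,0,0,0],[0,0,-0.04,0,0,0],[0,0,-0.007,0,0,0],[0,0,0,0,0,0],[0,0,0,0,0,0]]]}}

```text
t: 50.2
position: [520.5, -129.5, 98.1]
tool_rot: [2.36, 2.071, 0.002]
contact_force: [1.1, 0.1, -0.1]
width: 0.499
grip_force: 0.0
```

Emit:
{"method": "arm_command", "body": {"rows": [[[0,0,0,0,0,0],[0,0,0,0,0,0],[0,0,0,0,0,0],[0,0,0,0,0,0],[0,0,0,0,0,0],[0,0,0,0,0,0],[0,0,0,0,0,0]]], "fingers": -1, "squeeze": 30}}

```text
t: 50.9
position: [519.1, -129.1, 97.2]
tool_rot: [-2.36, -2.071, 0.001]
contact_force: [-3.3, 1.4, 4.6]
width: 0.236
grip_force: 30.0
```

```bash
python3 p.py 524.7 -17 32 -1.642
python3 - <<'E'
from a import *
run('scene',['tray','car']); run('side',['tray'])
print(state()['contact_force'])
E
```

```text
TCP [ 519.1 -129.1   97.2] yaw -1.701 j7 0.63 d mm [  5.6 112.1  -0.2] scaled total [ 0.028  0.561 -0.001] turn scaled [-0.    -0.001  0.037] w 0.236
scene tray p0.98 xy [545.2  28.6] yaw -0.150 dz 0.6 e1.47 n873
scene car p0.65 xy [550.2 329.6] yaw -3.214 dz 118.0 e1.33 n539
side tray p0.81 xy [541.7  25.9] yaw -0.128 dz 6.1 e6.56 n355
[-3.53558268  0.04153051  6.06915754]
```

Emit:
{"method": "arm_command", "body": {"rows": [[[0,0.02,0,0,0,0.002],[0.002,0.04,0,0,0,0.003],[0.002,0.05,0,0,0,0.004],[0.003,0.06,0,0,0,0.004],[0.003,0.06,0,0,0,0.004],[0.003,0.06,0,0,0,0.004],[0.003,0.06,0,0,0,0.004],[0.003,0.06,0,0,0,0.004],[0.003,0.06,0,0,0,0.004],[0.003,0.05,0,0,0,0.003],[0.003,0.03,0,0,0,0.001],[0,0.011,0,0,0,0]]]}}

```text
t: 52.35
position: [526.1, -18.6, 97.2]
tool_rot: [2.298, 2.136, -0.001]
contact_force: [-0.2, -5.7, 1.5]
width: 0.236
grip_force: 30.0
```

Emit:
{"method": "arm_command", "body": {"rows": [[[0,0,0,0,0,0],[0,0,0,0,0,0],[0,0,0,0,0,0]]]}}

```text
t: 52.65
position: [526.1, -18.5, 97.2]
tool_rot: [2.299, 2.137, -0.0]
contact_force: [0.6, -5.6, 1.7]
width: 0.236
grip_force: 30.0
```

```bash
python3 p.py 524.7 -17 32 -1.642
python3 - <<'E'
from a import *
c=capture('wrist'); save(c,'w6.png'); X=cloud(c); P=X.reshape(-1,3)
# shelf-frame, tray edges from wrist
sh=np.array([548.7,317.]);a=-.0715;Rm=np.array([[np.cos(a),-np.sin(a)],[np.sin(a),np.cos(a)]])
r=outline_of('wrist','tray')[0]['region']; T=X[r];T=T[~np.isnan(T[:,0])]; T=T[(T[:,2]<20)&(T[:,2]>3)]; L=(T[:,:2]-sh)@Rm
for x in range(-140,141,20):
    q=L[abs(L[:,0]-x)<4]
    if len(q)>20: print(x,len(q),np.percentile(q[:,1],[1,50,99]).round(1))
m=L[:,1]>-230
print('x range',np.percentile(L[m,0],[.5,99.5]))
run('scene',['tray']); run('side',['tray'])
im=np.hstack([capture('scene')['image'][120:250,190:400],capture('side')['image'][90:260,170:290]]) if 0 else capture('side')['image'][90:240,160:310]
cv2.imwrite('pics/s4.png',cv2.resize(im,(600,600),interpolation=cv2.INTER_CUBIC)[...,::-1])
E
```

```text
TCP [526.1 -18.5  97.2] yaw -1.644 j7 0.50 d mm [-1.4  1.5 -0.2] scaled total [-0.007  0.008 -0.001] turn scaled [0.002 0.001 0.001] w 0.236
-120 279 [-225.2 -220.  -214.7]
-100 298 [-225.2 -222.5 -216.6]
-80 276 [-225.2 -223.2 -218.4]
-60 256 [-225.3 -223.9 -219.5]
-40 226 [-225.3 -224.1 -221.4]
-20 215 [-225.5 -224.5 -221.9]
0 3579 [-326.1 -270.3 -222.9]
20 213 [-225.3 -224.5 -222. ]
40 226 [-225.4 -224.5 -221.6]
60 241 [-225.5 -224.1 -219.9]
80 268 [-225.4 -223.6 -218.8]
100 286 [-225.4 -223.  -217.5]
120 320 [-225.4 -222.1 -215.7]
x range [-122.78463065  129.22856064]
scene tray p0.64 xy [539.6 138.6] yaw -0.079 dz 0.4 e1.54 n1025
side tray p0.91 xy [540.6 124. ] yaw -0.078 dz 5.5 e3.09 n292
```

View pics/w6.png

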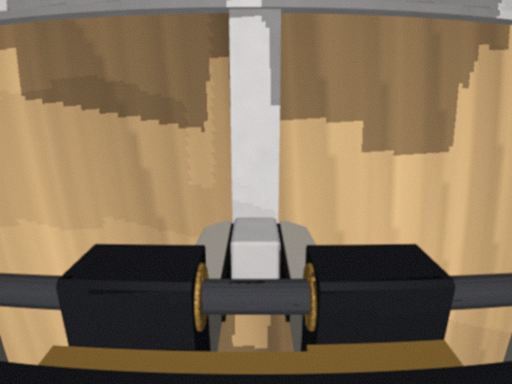

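The tray's rear edge is flat at −225.3 in the shelf frame, so it is square, with 182 mm to go. I'll push along the shelf axis.

Emit:
{"method": "arm_command", "body": {"rows": [[[0.001,0.03,0,0,0,0],[0.003,0.05,0,0,0,0],[0.004,0.06,0,0,0,0],[0.004,0.06,0,0,0,0],[0.004,0.06,0,0,0,0],[0.004,0.06,0,0,0,0],[0.004,0.06,0,0,0,0],[0.004,0.06,0,0,0,0],[0.004,0.06,0,0,0,0],[0.004,0.06,0,0,0,0],[0.004,0.06,0,0,0,0],[0.003,0.05,0,0,0,0]]]}}

```text
t: 54.2
position: [534.1, 114.7, 97.2]
tool_rot: [2.3, 2.135, -0.003]
contact_force: [-0.2, -8.0, 3.2]
width: 0.236
grip_force: 30.0
```

Emit:
{"method": "arm_command", "body": {"rows": [[[0.001,0.03,0,0,0,0],[0,0,0,0,0,0],[0,0,0,0,0,0],[0,0,0,0,0,0]]]}}

```text
t: 54.6
position: [534.4, 121.9, 97.2]
tool_rot: [2.3, 2.138, -0.0]
contact_force: [0.1, -4.6, 4.0]
width: 0.236
grip_force: 30.0
```

```bash
cat > e.py <<'E'
from a import *
c=capture('wrist'); X=cloud(c)
sh=np.array([548.7,317.]);a=-.0715;Rm=np.array([[np.cos(a),-np.sin(a)],[np.sin(a),np.cos(a)]])
r=outline_of('wrist','tray')
T=X[r[0]['region']];T=T[~np.isnan(T[:,0])]; T=T[(T[:,2]<20)&(T[:,2]>3)]; L=(T[:,:2]-sh)@Rm
for x in range(-120,121,40):
    q=L[abs(L[:,0]-x)<4]
    if len(q)>20: print(x,len(q),np.percentile(q[:,1],[1,50]).round(1))
s=state(); print('grip local',(s['position'][:2]-sh)@Rm,s['contact_force'],s['width'])
for k,(cam,b) in enumerate((('side',(95,255,165,325)),)):
    im=capture(cam)['image'][b[0]:b[1],b[2]:b[3]]
E
python3 e.py
```

```text
-120 321 [-84.4 -80.5]
-80 276 [-84.6 -82.4]
-40 227 [-84.6 -83.5]
0 3606 [-185.4 -130. ]
40 227 [-84.7 -83.6]
80 266 [-84.8 -82.9]
120 327 [-84.9 -81.3]
grip local [  -0.29320386 -195.66487987] [-0.69809236 -5.36217901  2.80128736] 0.2360954390048593
```

Emit:
{"method": "arm_command", "body": {"rows": [[[0.001,0.02,0,0,0,0],[0.002,0.03,0,0,0,0],[0.002,0.03,0,0,0,0],[0.002,0.03,0,0,0,0],[0.002,0.03,0,0,0,0],[0.002,0.02,0,0,0,0],[0.001,0.015,0,0,0,0],[0.001,0.01,0,0,0,0],[0,0.01,0,0,0,0],[0,0,0,0,0,0],[0,0,0,0,0,0]]]}}

```text
t: 55.85
position: [536.8, 159.3, 97.2]
tool_rot: [2.3, 2.136, -0.003]
contact_force: [0.0, -7.5, 3.7]
width: 0.231
grip_force: 30.0
```

Emit:
{"method": "arm_command", "body": {"rows": [[[0,0.004,0,0,0,0],[0,0.004,0,0,0,0],[0,0,0,0,0,0]]]}}

```text
t: 56.15
position: [536.8, 160.6, 97.2]
tool_rot: [2.3, 2.135, -0.004]
contact_force: [-0.1, -8.0, 3.8]
width: 0.235
grip_force: 30.0
```

Emit:
{"method": "arm_command", "body": {"rows": [[[0,0.004,0,0,0,0],[0,0.004,0,0,0,0],[0,0,0,0,0,0]]]}}

```text
t: 56.45
position: [536.8, 162.2, 97.2]
tool_rot: [2.3, 2.135, -0.004]
contact_force: [-1.4, -8.2, 4.2]
width: 0.235
grip_force: 30.0
```

```bash
python3 e.py
```

```text
-120 115 [-44.3 -43.6]
-80 144 [-44.2 -43.6]
-40 168 [-44.4 -43.8]
0 3624 [-145.2  -90.3]
40 180 [-44.7 -44. ]
80 161 [-44.7 -44. ]
120 149 [-44.9 -44.1]
grip local [  -0.73521559 -155.25172338] [-0.74893943 -7.64833463  4.26594438] 0.2318697408361197
```

Emit:
{"method": "arm_command", "body": {"rows": [[[0,0.004,0,0,0,0],[0,0.004,0,0,0,0],[0,0,0,0,0,0]]]}}

```text
t: 56.9
position: [536.9, 163.5, 97.3]
tool_rot: [2.3, 2.135, -0.004]
contact_force: [-1.2, -9.0, 3.6]
width: 0.233
grip_force: 30.0
```

Emit:
{"method": "arm_command", "body": {"rows": [[[0,0.004,0,0,0,0],[0,0.004,0,0,0,0],[0,0,0,0,0,0]]]}}

```text
t: 57.2
position: [537.4, 164.0, 97.3]
tool_rot: [2.299, 2.133, -0.004]
contact_force: [1.4, -10.6, 1.9]
width: 0.237
grip_force: 30.0
```

Emit:
{"method": "arm_command", "body": {"rows": [[[0,0.005,0,0,0,0],[0,0.005,0,0,0,0],[0,0,0,0,0,0],[0,0,0,0,0,0]]]}}

```text
t: 57.6
position: [537.7, 164.4, 97.2]
tool_rot: [2.298, 2.131, -0.006]
contact_force: [1.7, -13.0, 2.2]
width: 0.233
grip_force: 30.0
```

```bash
python3 e.py
```

```text
0 3456 [-143.4  -90.8]
grip local [-1.91423173e-02 -1.52999673e+02] [  1.06724989 -12.64099809   3.06802914] 0.23601476881076813
```

Emit:
{"method": "arm_command", "body": {"rows": [[[0,0.006,0,0,0,0],[0,0.006,0,0,0,0],[0,0,0,0,0,0],[0,0,0,0,0,0]]]}}

```text
t: 58.15
position: [537.7, 164.7, 97.2]
tool_rot: [2.298, 2.128, -0.009]
contact_force: [0.6, -14.9, 1.8]
width: 0.238
grip_force: 30.0
```

Run:
```python
from a import *
im=np.hstack([cv2.resize(capture('side')['image'][95:205,165:305],(400,314),interpolation=cv2.INTER_CUBIC),cv2.resize(capture('wrist')['image'],(400,314))])
cv2.imwrite('pics/f1.png',im[...,::-1])
```

```text
(no output)
```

View pics/f1.png

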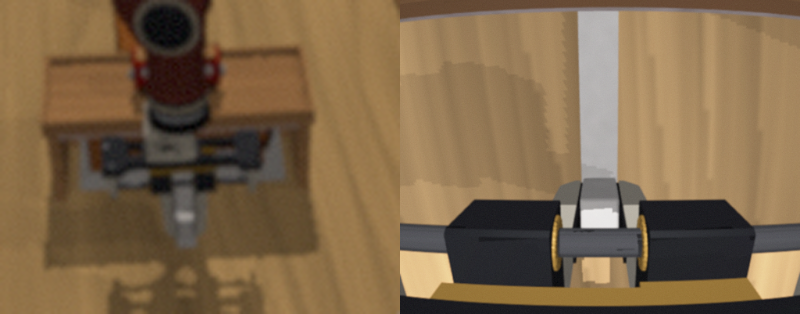

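Emit:
{"method": "arm_command", "body": {"rows": [[[0,0,0,0,0,0],[0,0,0,0,0,0],[0,0,0,0,0,0],[0,-0.01,0.05,0,0,0],[0,0,0.15,0,0,0],[0,0,0.2,0,0,0],[0,-0.1,0.2,0,0,0],[0,-0.2,0.2,0,0,0],[0,-0.2,0.1,0,0,0],[0,-0.2,0,0,0,0],[0,0,0,0,0,0],[0,0,0,0,0,0]]], "fingers": 0}}

```text
t: 59.45
position: [536.6, 35.0, 273.1]
tool_rot: [-2.301, -2.138, -0.002]
contact_force: [-0.7, 0.8, 0.6]
width: 0.503
grip_force: 0.0
```

Run:
```python
from a import *
c=capture('wrist'); X=cloud(c); T=X.reshape(-1,3); save(c,'w7.png')
sh=np.array([548.7,317.]);a=-.0715;Rm=np.array([[np.cos(a),-np.sin(a)],[np.sin(a),np.cos(a)]])
r=outline_of('wrist','tray'); T=X[r[0]['region']];T=T[~np.isnan(T[:,0])]; T=T[(T[:,2]<20)&(T[:,2]>3)]; L=(T[:,:2]-sh)@Rm
for x in range(-120,121,40):
    q=L[abs(L[:,0]-x)<4]
    if len(q)>20: print(x,len(q),np.percentile(q[:,1],[1,50]).round(1))
print(state()['position'],state()['contact_force'])
P=X.reshape(-1,3); b=P[(P[:,2]>38)&(P[:,2]<48)]; LL=(b[:,:2]-sh)@Rm; m=(abs(LL[:,0])<40)&(LL[:,1]<-100)&(LL[:,1]>-200); print('block',np.percentile(LL[m],[2,98],axis=0).round(1).tolist())
run('scene',['car']);run('scene',['shelf'])
im=np.hstack([cv2.resize(capture('side')['image'][95:205,165:305],(400,314),interpolation=cv2.INTER_CUBIC),cv2.resize(c['image'],(400,314))])
cv2.imwrite('pics/f2.png',im[...,::-1])
```

```text
0 192 [-166.9 -129.6]
[536.62473497  37.28856387 272.2001106 ] [ 0.96549767  0.37169188 -0.71274726]
block [[-9.5, -165.3], [11.9, -143.8]]
scene car p0.66 xy [549.8 329.6] yaw -3.211 dz 118.1 e3.78 n575
scene shelf p0.81 xy [561.7 316.4] yaw -0.069 dz 0.6 e1.75 n1500
```

View pics/f2.png

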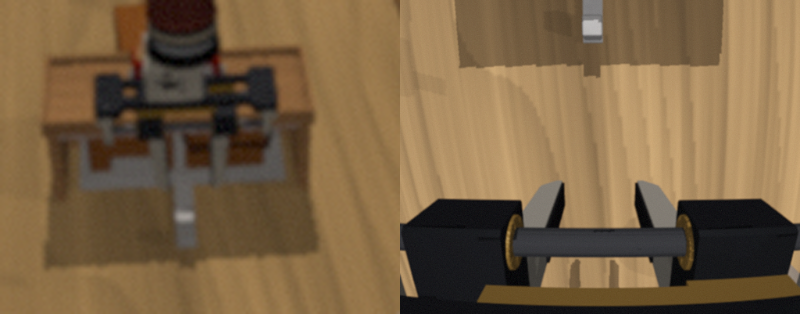

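The block's centre lies at −154.6 in the shelf frame, so the tray is home to within measurement error. I'll clear the arm and take one last look for squareness and the stacks.

Emit:
{"method": "arm_command", "body": {"rows": [[[0,-0.2,0.1,0,0,0],[0,-0.2,0.1,0,0,0],[0,-0.2,0,0,0,0],[-0.05,-0.2,0,0,0,0],[-0.05,-0.2,0,0,0,0],[-0.05,-0.2,0,0,0,0],[0,-0.2,0,0,0,0],[0,-0.2,0,0,0,0],[0,0,0,0,0,0],[0,0,0,0,0,0]]]}}

```text
t: 60.8
position: [506.6, -285.0, 312.0]
tool_rot: [-2.301, -2.138, 0.0]
contact_force: [0.3, -0.1, 0.2]
width: 0.501
grip_force: 0.0
```

Run:
```python
from a import *
c=capture('side'); X=cloud(c)
cv2.imwrite('pics/f3.png',cv2.resize(c['image'][90:210,150:310],(800,600),interpolation=cv2.INTER_CUBIC)[...,::-1])
sh=np.array([548.7,317.]);a=-.0715;Rm=np.array([[np.cos(a),-np.sin(a)],[np.sin(a),np.cos(a)]])
P=X.reshape(-1,3); L=(P[:,:2]-sh)@Rm
for x in range(-140,141,20):
    m=abs(L[:,0]-x)<6
    t=m&(P[:,2]>4)&(P[:,2]<14)&(L[:,1]>-75)&(L[:,1]<-20)
    w=m&(P[:,2]>18)&(P[:,2]<95)&(L[:,1]>-60)&(L[:,1]<40)
    print(x,t.sum(),np.percentile(L[t,1],[5,50]).round(1) if t.sum()>3 else '',w.sum(),np.percentile(P[w,2],95).round(1) if w.sum()>3 else '')
run('side',['car']);print(state()['position'])
```

```text
-140 4 [-46.6 -34.8] 0 
-120 17 [-59.7 -35.7] 22 60.5
-100 11 [-49.5 -38.4] 30 59.4
-80 13 [-48.4 -45.6] 27 62.6
-60 6 [-38.7 -28.4] 22 59.9
-40 0  0 
-20 0  0 
0 0  0 
20 0  0 
40 0  0 
60 3  1 
80 14 [-50.9 -33.6] 28 64.5
100 11 [-48.4 -36. ] 27 65.0
120 11 [-46.3 -39.1] 9 48.0
140 0  0 
side car none
[ 507.58677537 -282.46899271  311.97666797]
```

View pics/f3.png

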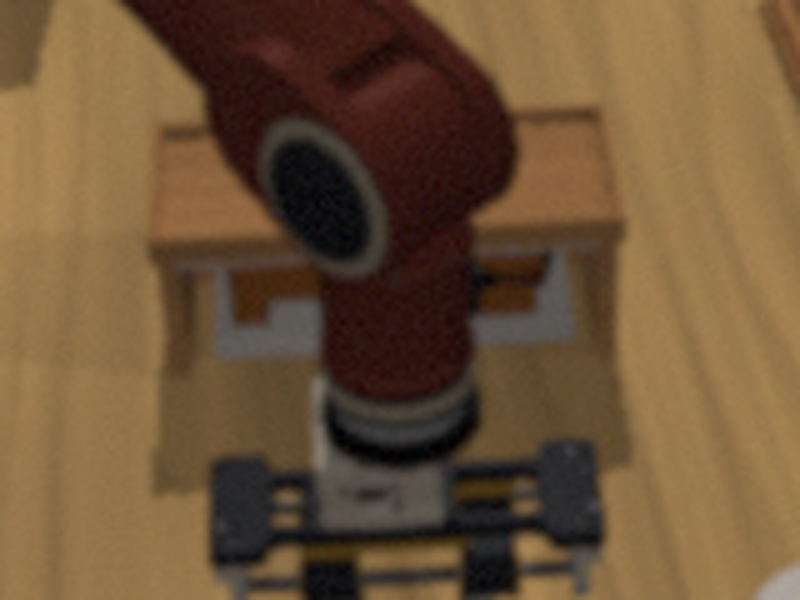

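The arch and ramp stack is at (270,290), ell, curve and step at (510,290), and the tray front edge is parallel to the shelf with nothing near the ceiling. I'm handing in.

```bash
python3 -c "
from rig import *
print(hand_in())"
```

```text
the job is handed in; nothing more can be done
None
```

I handed the job in at about 61 s: the car was on top of the shelf, all five pieces were stacked on the tray, and the tray was square and fully home under the shelf. My last measurements put the tray about 0.4 mm from its home position. The arm hid the middle of the stacks in the last picture, and hand-in returned no verdict.

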